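# Pack the tidy box and hook its cover on

### The job

Pack the terrace tidy box for the evening: lay every spoon in its narrow bay and every clothes peg in its wide bay (the one beside the lip). Then fit the wooden cover: tilt the board, hook its thin tongue under the box's lip while the opposite side is still raised, then swing the board down until it lies fully home in its recess. Leave the candle, the marker pen, the small bowl and the other things where they are.

Things in the scene. Friction and masses are not known exactly. Their poses are not given: they have to be found in the camera images.
- box: Fixed white open box, 225 (x) x 262 (y) x 70 mm; origin at the centre of its underside, z up, lip on its +x side, away from the robot. A ledge at z 50 mm runs round two bays; the cover rests on it in a recess x -106.5 to 106.5, y -125 to 125 mm, bounded at -x and both y sides by a 6 mm rim up to z 60 mm, at +x by the lip's wall. Bay floors at z 6 mm; 4 mm divider at x -12.5 mm, top at z 42 mm
- narrow_bay (a point): Centre of the narrow bay's floor. The bay is 80 (box x -94.5 to -14.5) x 222 mm, floor 44 mm below the ledge; axes as the box
- wide_bay (a point): Centre of the wide bay's floor. The bay is 105 (box x -10.5 to 94.5) x 222 mm, floor 44 mm below the ledge; its last 10 mm at +x lie under the lip; axes as the box
- lip_edge (a point): Middle of the grey lip's lower free edge (box x 84.5, y 0, z 64 mm). The lip runs along the whole +x side, underside z 64, top z 70 mm, and overhangs the ledge and recess from x 84.5 to 106.5 mm: a slot 14 mm high and 22 mm deep between ledge and lip
- cover: Loose dark wooden board, 205 (x) x 240 (y) mm, about 0.3 kg; origin at the centre of its flat underside, z up; starts flat on the worktop. 9 mm thick, but its last 24 mm at +x is a 5 mm tongue, flush with the underside. Grip block 30 x 30 mm at its middle, top 45 mm above the underside; take it across x or y. Home: underside on the ledge, axes along the box's, play 4 mm each way in x, 5 in y
- tongue_edge (a point): Middle of the tongue's outer edge (cover x 102.5, y 0, z 2.5 mm)
- spoon_1: Steel spoon, 188 mm long along its x (bowl at +x), 38 mm wide at the bowl, 15 mm high, 45 g; origin at the middle of its underside. To the fingers it is a solid wedge without hollows, about 28 mm wide and 14 mm high at the middle, so open to 45 mm or more and grip across y at the middle. May be absent
- spoon_2: Steel spoon, 188 mm long along its x (bowl at +x), 38 mm wide at the bowl, 15 mm high, 45 g; origin at the middle of its underside. To the fingers it is a solid wedge without hollows, about 28 mm wide and 14 mm high at the middle, so open to 45 mm or more and grip across y at the middle. May be absent
- peg_1: Clothes peg, a solid bar 72 mm long along its y, 14 mm wide (x) and 12 mm high, 20 g; origin at the centre of its underside. May be absent
- peg_2: Clothes peg, a solid bar 72 mm long along its y, 14 mm wide (x) and 12 mm high, 20 g; origin at the centre of its underside. May be absent
- peg_3: Clothes peg, a solid bar 72 mm long along its y, 14 mm wide (x) and 12 mm high, 20 g; origin at the centre of its underside. May be absent
- peg_4: Clothes peg, a solid bar 72 mm long along its y, 14 mm wide (x) and 12 mm high, 20 g; origin at the centre of its underside. May be absent
- candle: Tea light, 38 mm diameter, 15 mm high, loose bystander; origin under its centre
- marker: Marker pen, 135 mm long along its y, 16 mm thick, loose bystander; origin under its centre
- bowl: Small dip bowl, 82 mm diameter, 34 mm high, loose bystander; origin under its centre
Not all that is in view belongs to the job. Several things have the shape of the spoon_1; the one meant has the colours described above.

How it is judged (in metres and radians):
On the way, in this order (a step that is already met when the one before it is completed fails the run):
1. every spoon lies in the narrow bay and every peg in the wide bay (x of spoon_1 in the frame of box between -0.0945 and -0.0125 m and y of spoon_1 in the frame of box between -0.111 and 0.111 m and z of spoon_1 in the frame of box between 0 and 0.042 m and x of spoon_2 in the frame of box between -0.0945 and -0.0125 m and y of spoon_2 in the frame of box between -0.111 and 0.111 m and z of spoon_2 in the frame of box between 0 and 0.042 m and x of peg_1 in the frame of box between -0.0125 and 0.0945 m and y of peg_1 in the frame of box between -0.111 and 0.111 m and z of peg_1 in the frame of box between 0 and 0.042 m and x of peg_2 in the frame of box between -0.0125 and 0.0945 m and y of peg_2 in the frame of box between -0.111 and 0.111 m and z of peg_2 in the frame of box between 0 and 0.042 m and x of peg_3 in the frame of box between -0.0125 and 0.0945 m and y of peg_3 in the frame of box between -0.111 and 0.111 m and z of peg_3 in the frame of box between 0 and 0.042 m and x of peg_4 in the frame of box between -0.0125 and 0.0945 m and y of peg_4 in the frame of box between -0.111 and 0.111 m and z of peg_4 in the frame of box between 0 and 0.042 m), for 0.2 s.
2. the cover's tongue is under the lip while its other side is still raised (board tilted by more than 0.05 rad) (x of tongue_edge in the frame of box between 0.0885 and 0.112 m and z of tongue_edge in the frame of box between 0.048 and 0.064 m and y of tongue_edge in the frame of box between -0.015 and 0.015 m and angle between cover's own z axis and vertical above 0.05 rad), for 0.1 s.
At the end, for the whole second after the job is handed in: All spoons lie in the narrow bay and all pegs in the wide bay; the cover is at rest in the recess, underside within 2.5 mm of the ledge, within 0.025 rad of the box's plane, tongue at least 10 mm under the lip; candle, marker and bowl within 50 mm of their starts (all of step 1 and z of cover in the frame of box between 0.0475 and 0.0525 m and x of cover in the frame of box between -0.007 and 0.007 m and y of cover in the frame of box between -0.009 and 0.009 m and angle between the z axis of cover and the z axis of box, either way round below 0.025 rad and x of tongue_edge in the frame of box above 0.0945 m and linear speed of cover below 0.02 m/s and distance of each of candle, marker, bowl from where it was at the start of the episode below 0.05 m); the robot touches nothing.
It fails at once if a bystander (candle, marker, bowl) is moved by more than 50 mm (distance of any of candle, marker, bowl from where it was at the start of the episode above 0.05 m).
Of peg_1, peg_2, peg_3, peg_4 only 3 to 4 are there at a start; the rules pass over those that are not, and their reading is None.
Of spoon_1, spoon_2 only 1 to 2 are there at a start; the rules pass over those that are not, and their reading is None.
At some moment in a run one of peg_1, peg_2, peg_3, peg_4, spoon_1, spoon_2 may be knocked a few centimetres aside while the robot is not near it.
Once in a run the grip may slacken for a moment while it holds something.
It also fails if it takes over 210 s, if anything falls off the work surface, if the arm or the gripper's body presses on something with over 40 N, if the wrist force passes 120 N, or if a joint passes its speed limit or range.

### The arm

A 6-joint arm with a two-finger parallel gripper is mounted at the origin on a cart in front of the work surface, level with it; the furniture and walls round the work are solid. World frame = base frame: x ahead of the robot, y to its left, z up, the work surface at z = 0. Lengths are in mm, angles in rad, forces in N, time in s.
With the tool pointing down it reaches from about 325 to 900 mm from the base axis. Payload 6.1 kg.
Tool frame: the origin (TCP) lies at the very end of the fingers, on their centre line; the grasp point (between the pads) lies 19 mm behind it; z points along the fingers, y is the line along which they close (so a half turn about z gives the same grasp; the last joint's range is limited). The gripper opens to 87 mm and grips with 3 to 60 N. Pads are 19 mm wide; open, the fingers measure 117 mm over their backs; the gripper's body (75 mm by 190 mm) begins 51 mm behind the grasp point.
Start: joints at [-1.326, 0.22, 1.526, -0, 1.395, -0.126], TCP at [226.468, -582.519, 222.538] pointing down, gripper open.
Joint ranges: [-2.98, 2.98], [-0.91, 2.08], [0.09, 2.57], [-1.24, 4.39], [0.2, 2.65], [-2.68, 2.68]. Speed limits (rad/s): [2.57, 2.57, 3.01, 3.14, 3.14, 3.14].

### API

Orientations are given as a rotation vector (axis times angle).
In Python, from station import manip gives the robot as it stands.
- The arm moves only by the tool send_rows, never from a script. Its argument "commands" is a list of rows, each a list of 7 numbers: the shift along the tool's x, y, z normalised to -1 to 1, where 1 is 100 mm, then the turn, a rotation vector about the tool's x, y, z normalised to -1 to 1, where 1 is 90 degrees, then the closure, from -1 (fully open) to 1 (shut). In form: [[dx, dy, dz, ax, ay, az, claw], ...]. A call has 1 to 8 rows; each row is the pose to reach, as a shift and turn from the pose commanded when the call began, along the tool's axes at that moment; what a row does not reach only later rows make up. A row lasts 1/12 s, in which the tool goes at most 41.7 mm and 7.16 degrees, less where a joint would pass 70% of its speed; a pose out of reach is approached as far as the arm can. A call with a number of a shift or a turn outside -1 to 1 is refused whole. A call with a gripper value outside its range is refused whole. The fingers move at their own pace and stop on an object; "grip_force" is the grip in N (left out, the last holds). Time passes only in rows, so rows that repeat a pose let the fingers close. It gives the time, the measured TCP pose, the force, the opening and the grip force at its end, in the units of the state.
- manip.sense(): the state, without advancing time (a new reading comes with each control period).
- manip.snapshot(name): name is "scene" or "top"; returns a dict with "pixels" (384x512x3 uint8, blue, green, red), "camera_matrix" (3x3 intrinsics, pixels), "k1" (the pictures are not rectified: a ray, as slopes to the right and down, at radius r is drawn at 1 + k1 r^2 times it, then the intrinsics apply), "extrinsics" (4x4, takes a point from world to camera coordinates). Camera axes: x right, y down, z forward; pixel columns grow to the right and rows downward; lengths in mm; the calibration is good to about 2 mm. A picture is of the moment at which its call begins. There is no depth.
- manip.finish_job(): hands the job in; it is judged then, once.
The state is a dict: "time": time; "joint_pos": joint angles; "dq": joint speeds; "effort": joint torques, N m; "tcp_pos": TCP position; "eef_rot": TCP orientation; "ft_force": force on the tool from outside, world axes, zero at the start; "ft_torque": the same for the moment, N m; "gripper_width": finger opening in mm; "finger_force": force on a finger pad.
Only numpy, scipy, OpenCV 4.12 (cv2) and the standard library are available. Lean on these libraries where they do the work, as an engineer would, in place of code of your own. Each camera call takes 0.05 s, during which the arm holds its last target. There are 200 camera calls.

## Working session

There is one attempt and no reset: what is moved stays moved. The work goes in short steps, Python scripts to look and compute and a tool call to move; the robot and the scene stay as the last step left them, time stands still between calls to the robot, and variables do not carry over. Pictures are saved under pics/ and viewed, at most 14 in all, crops included, and the job is handed in when it is done.

Besides the shell and the picture viewer there is one more tool, called as a command line: name --pt "numbers of a row" for each row, then --argument value for the rest. send_rows: Moves the arm, as the interface text tells. Its arguments: {"type":"object","properties":{"commands":{"type":"array"},"grip_force":{"type":"number"}},"required":["commands"]}

```bash
mkdir -p pics; ls; python3 - <<'E'
from station import manip
import cv2
s=manip.sense(); print(s)
for n in ("scene","top"):
    d=manip.snapshot(n); cv2.imwrite(f"pics/{n}0.png",cv2.resize(d["pixels"],None,fx=1.5,fy=1.5,interpolation=cv2.INTER_CUBIC))
    print(n,d["camera_matrix"],d["k1"],d["extrinsics"])
E
```

```text
pics
{'time': 0.0, 'joint_pos': array([-1.32606942e+00,  2.21279008e-01,  1.52761546e+00, -6.12155958e-06,
        1.39468666e+00, -1.26096487e-01]), 'dq': array([ 7.42904616e-04,  8.42727628e-04,  1.56653953e-05,  1.33003426e-03,
       -1.10202728e-03, -1.87269039e-03]), 'effort': array([-1.15016115e-03, -4.94604456e+01, -3.87387156e+01,  6.98369136e-02,
        5.71488880e-02, -1.52439479e-04]), 'tcp_pos': array([ 226.33350848, -581.90942457,  221.40219586]), 'eef_rot': array([-3.08579621e+00, -5.78792134e-01,  1.94486955e-04]), 'ft_force': array([-0.00918616, -0.70033849, -1.00776714]), 'ft_torque': array([ 0.00661983,  0.02019436, -0.02090229]), 'finger_force': 0.0, 'gripper_width': 87.17489589287247}
scene [[474.16184909   0.         261.46246533]
 [  0.         474.16184909 196.24737259]
 [  0.           0.           1.        ]] -0.1238237945866652 [[-9.69308047e-01 -2.45119771e-01  1.89264031e-02  5.25092163e+02]
 [-1.82184441e-01  6.64473786e-01 -7.24764387e-01  2.36659343e+02]
 [ 1.65077982e-01 -7.05968049e-01 -6.88736796e-01  2.18286650e+03]
 [ 0.00000000e+00  0.00000000e+00  0.00000000e+00  1.00000000e+00]]
top [[405.46358993   0.         254.66958027]
 [  0.         405.46358993 186.96591306]
 [  0.           0.           1.        ]] 0.01131262602222329 [[-4.02053664e-03 -9.99982797e-01 -4.27092596e-03 -1.36327298e+02]
 [-9.98201627e-01  4.26875423e-03 -5.97937275e-02  5.75458080e+02]
 [ 5.98109304e-02  4.02284237e-03 -9.98201618e-01  1.67918451e+03]
 [ 0.00000000e+00  0.00000000e+00  0.00000000e+00  1.00000000e+00]]
```

View pics/top0.png

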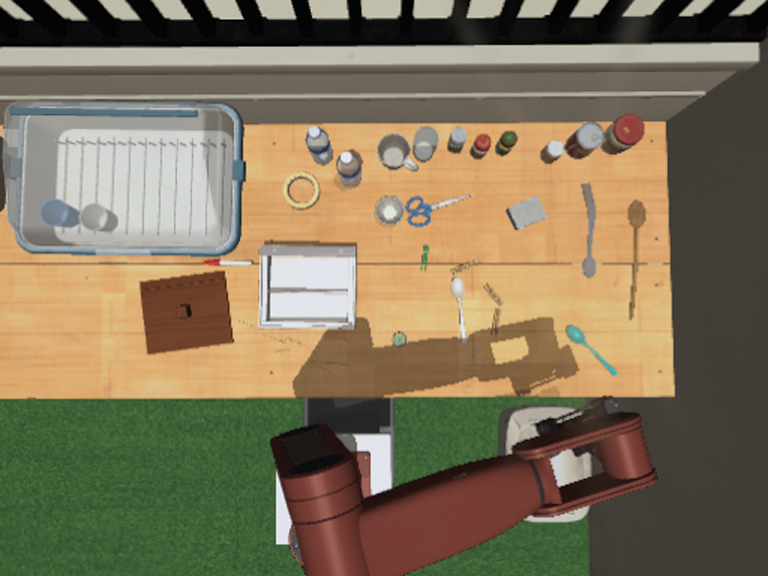

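View pics/scene0.png

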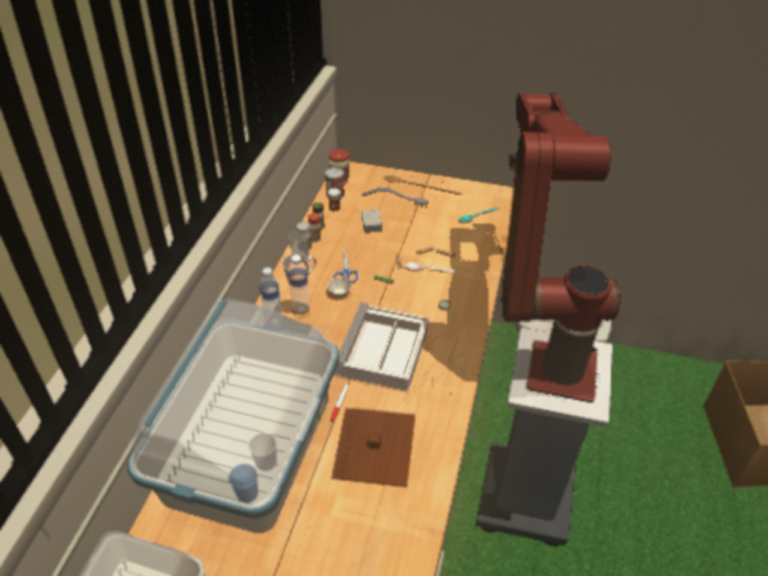

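```bash
cat > lib.py <<'E'
from station import manip
import cv2, numpy as np
from scipy.spatial.transform import Rotation as R
def snap(n): return manip.snapshot(n)
def unproj(d,uv,z):
    K=d["camera_matrix"]; uv=np.atleast_2d(np.float64(uv))
    p=cv2.undistortPoints(uv[:,None],K,np.array([d["k1"],0,0,0.]))[:,0]
    E=d["extrinsics"]; Rm=E[:3,:3]; c=-Rm.T@E[:3,3]
    ray=np.c_[p,np.ones(len(p))]@Rm
    return c+ray*((z-c[2])/ray[:,2])[:,None]
def proj(d,P):
    E=d["extrinsics"]
    return cv2.projectPoints(np.float64(P).reshape(-1,3),cv2.Rodrigues(E[:3,:3])[0],E[:3,3],d["camera_matrix"],np.array([d["k1"],0,0,0.]))[0][:,0]
def rectify(d,x0,x1,y0,y1,z=0,s=2):
    """top-down picture at height z: s px/mm; col=(y1-y)*s, row=(x1-x)*s"""
    W,H=int((y1-y0)*s),int((x1-x0)*s)
    jj,ii=np.meshgrid(np.arange(W),np.arange(H))
    P=np.stack([x1-ii/s,y1-jj/s,np.full_like(ii,z,float)],-1)
    m=proj(d,P).reshape(H,W,2).astype(np.float32)
    return cv2.remap(d["pixels"],m[...,0],m[...,1],cv2.INTER_CUBIC)
E
python3 - <<'E'
from lib import *
t=snap("top"); s=snap("scene")
a=t["pixels"][150:262,270:430]; b=s["pixels"][110:215,240:350]
cv2.imwrite("pics/crop1.png",cv2.resize(a,None,fx=5,fy=5,interpolation=cv2.INTER_CUBIC))
cv2.imwrite("pics/crop2.png",cv2.resize(b,None,fx=5.6,fy=5.6,interpolation=cv2.INTER_CUBIC))
E
```

```text
(no output)
```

View pics/crop1.png

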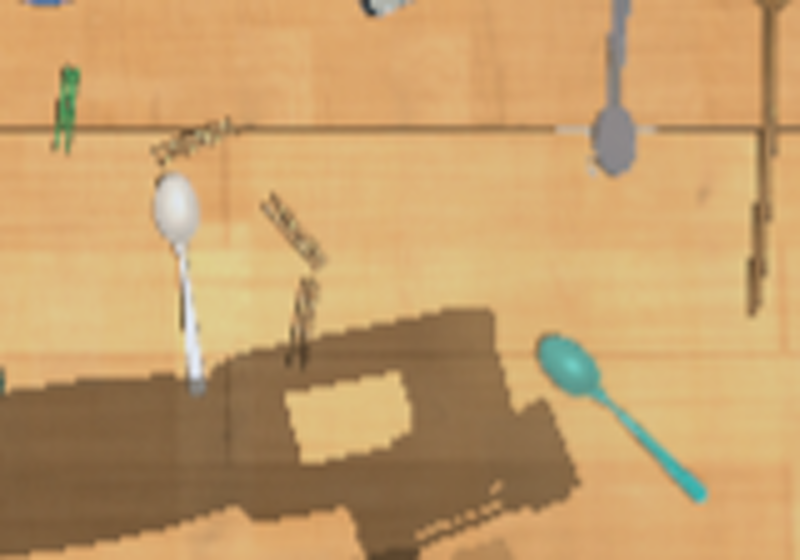

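View pics/crop2.png

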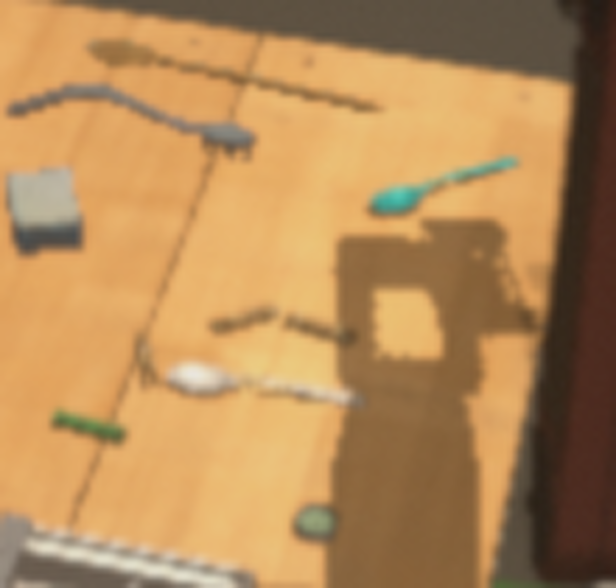

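```bash
python3 - <<'E'
from lib import *
t=snap("top"); s=snap("scene")
a=t["pixels"][155:240,88:248]; b=s["pixels"][195:330,215:300]
cv2.imwrite("pics/crop3.png",cv2.resize(a,None,fx=5,fy=5,interpolation=cv2.INTER_CUBIC))
cv2.imwrite("pics/crop4.png",cv2.resize(b,None,fx=4.4,fy=4.4,interpolation=cv2.INTER_CUBIC))
E
```

```text
(no output)
```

View pics/crop3.png

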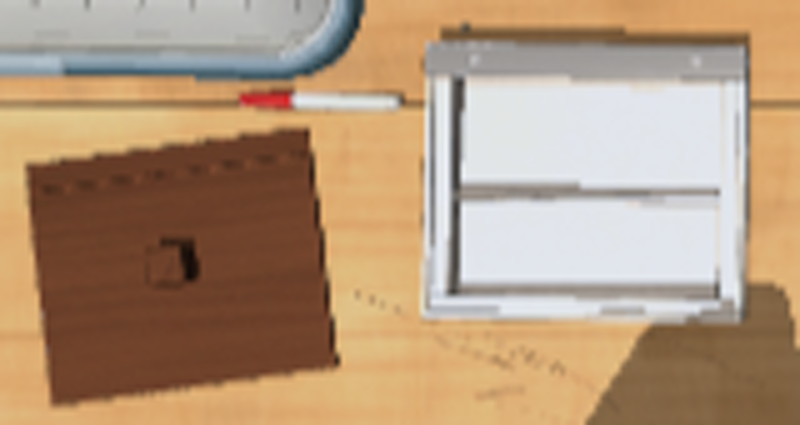

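View pics/crop4.png

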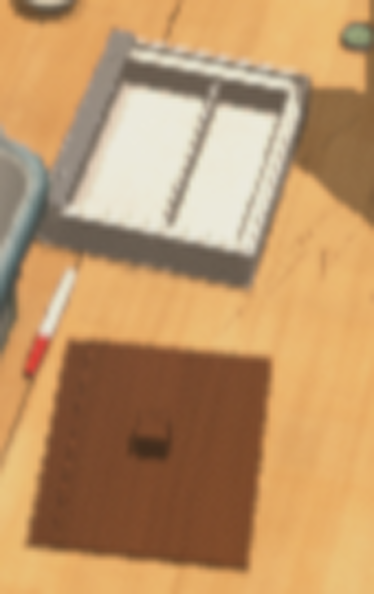

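```bash
cat >> lib.py <<'E'
def nat(c,uv):
    x0,y0,f={1:(270,150,5),2:(240,110,5.6),3:(88,155,5),4:(215,195,4.4)}[c]
    return (np.float64(uv)+.5)/f-.5+[x0,y0]
def tri(t,s,ut,us):
    def P(d): return d["extrinsics"][:3]
    def n(d,u): return cv2.undistortPoints(np.float64(u).reshape(1,1,2),d["camera_matrix"],np.array([d["k1"],0,0,0.])).reshape(2,1)
    X=cv2.triangulatePoints(P(t),P(s),n(t,ut),n(s,us))[:,0]; return X[:3]/X[3]
E
python3 - <<'E'
from lib import *
from scipy.optimize import least_squares
np.set_printoptions(precision=1,suppress=True)
t=snap("top"); s=snap("scene")
# two-view heights
for n,a,b in [("green",(1,(67,108)),(2,(89,427))),("pegA",(1,(193,140)),(2,(146,362))),("pegB",(1,(293,230)),(2,(243,321))),("pegC",(1,(303,322)),(2,(320,329))),
 ("spoonbowl",(1,(177,205)),(2,(198,378))),("spoontip",(1,(197,386)),(2,(352,399))),("candle",(1,(-20,380)),(2,(317,520))),
 ("block",(3,(165,267)),(4,(152,434))),("lipTR",(3,(748,44)),(4,(115,30))),("rimBR",(3,(744,318)),(4,(308,78)))]:
    print(n,tri(t,s,nat(*a),nat(*b)))
# box fit
m=np.array([[112.5,131,70],[112.5,-131,70],[84.5,131,70],[84.5,-131,70],[-112.5,131,60],[-112.5,-131,60]])
u=nat(3,[(427,44),(748,44),(427,76),(748,79),(423,316),(744,320)])
def fit(m,u,x0):
    f=lambda q:(proj(t,np.c_[m[:,:2]@np.array([[np.cos(q[2]),-np.sin(q[2])],[np.sin(q[2]),np.cos(q[2])]]).T+q[:2],m[:,2]])-u).ravel()
    r=least_squares(f,x0); print(r.x[:2],"yaw %.4f"%r.x[2],"res",r.fun.reshape(-1,2)); return r.x
fit(m,u,[550,50,0])
c=np.array([[102.5,120,5],[102.5,-120,5],[-102.5,120,9],[-102.5,-120,9]])
fit(c,nat(3,[(28,165),(308,130),(53,404),(337,366)]),[500,300,.1])
print("block top",unproj(t,nat(3,(165,267)),45))
for n,z,p in [("green",10,[(70,68),(62,150)]),("A",10,[(155,157),(232,124)]),("B",10,[(266,199),(320,264)]),("C",10,[(309,280),(297,365)]),("spoon",8,[(174,172),(198,392)])]:
    P=unproj(t,nat(1,p),z)[:,:2]; d=P[1]-P[0]; print(n,P.mean(0),"len",np.hypot(*d),"ang %.3f"%np.arctan2(d[1],d[0]))
print("candle,bowl,marker",unproj(t,nat(1,(-20,380)),15),unproj(t,[389/1.5,209/1.5],34),unproj(t,nat(3,[(245,100),(400,100)]),8))
E
```

```text
green [ 640.7 -258.8    3.2]
pegA [ 612.8 -365.3    0.7]
pegB [ 536.  -448.4    1.9]
pegC [ 459.8 -455.2    3.3]
spoonbowl [ 558.  -350.5    5.5]
spoontip [ 408.9 -365.6    1.1]
candle [ 411.4 -184.    11.7]
block [489.4 415.8  31.9]
lipTR [666.4 -68.3  62.2]
rimBR [445.  -63.8  50. ]
[557.2  63.9] yaw -0.0139 res [[-0.1 -0.6]
 [ 0.1  0. ]
 [-0.3 -0.1]
 [-0.  -0.1]
 [-0.   0.5]
 [ 0.3  0.3]]
[490.6 410.2] yaw 0.1290 res [[-0.2 -0.2]
 [ 0.4 -0.8]
 [-0.3  0.5]
 [ 0.1  0.4]]
block top [[489.1 411.4  45. ]]
green [ 640.5 -257.3] len 69.64888409712265 ang 3.037
A [ 613.4 -364.2] len 70.58338752830186 ang -1.170
B [ 536.5 -446.6] len 70.41265442340303 ang -2.460
C [ 460.4 -453.8] len 71.69203115210453 ang 2.986
spoon [ 494.9 -356.8] len 185.11012141167467 ang -3.045
candle,bowl,marker [[ 413.7 -183.6   15. ]] [[ 772.7 -159.    34. ]] [[629.8 358.7   8. ]
 [629.2 228.1   8. ]]
```

```bash
cat >> lib.py <<'E'
import json,os
def Rt(yaw,tilt=0):  # tilt about world y, + lowers +x side
    return R.from_euler('y',tilt)*R.from_euler('z',yaw)*R.from_rotvec([np.pi,0,0])
def load():
    c=json.load(open('cmd.json')); return np.array(c['p']),R.from_rotvec(c['r'])
def save(p,r): json.dump({'p':list(map(float,p)),'r':list(map(float,r.as_rotvec()))},open('cmd.json','w'))
def plan(wps,dec=3):
    """wps: (x,y,z,yaw[,tilt]); prints row(s) [dx..az] and number of repeats per call; updates commanded pose"""
    p,r=load()
    for w in wps:
        tp=np.array(w[:3]); tr=Rt(*w[3:])
        while True:
            d=r.inv().apply(tp-p)/100; k=np.ceil(max(1,abs(d).max()/1.0-1e-6))
            a=(r.inv()*tr).as_rotvec()/(np.pi/2); ka=np.ceil(abs(a).max()-1e-6)
            k=max(k,ka); row=np.round(np.r_[d/k,a/max(ka,1)],dec)
            n=int(max(np.ceil(np.linalg.norm(row[:3])*100/41),np.ceil(np.linalg.norm(row[3:])*90/7.1)))
            print(row.tolist(),"x",n,flush=True)
            p=p+r.apply(row[:3]*100); r=r*R.from_rotvec(row[3:]*np.pi/2)
            if k==1: break
        print("   at",p.round(1))
    save(p,r)
E
python3 - <<'E'
from lib import *
save([226.468,-582.519,222.538],Rt(.371)); 
print(Rt(.371).as_rotvec())
plan([(495,-357,140,.097)])
E
```

```text
[3.08769598e+00 5.79428999e-01 3.54797934e-17]
[0.83, -0.282, 0.206, -0.0, -0.0, 0.174] x 3
[0.723, -0.496, 0.206, -0.0, 0.0, 0.0] x 3
[0.723, -0.495, 0.207, -0.0, 0.0, 0.0] x 3
[0.723, -0.496, 0.206, -0.0, 0.0, 0.0] x 3
   at [ 495. -357.  140.]
```

send_rows --pt "0.83 -0.282 0.206 0 0 0.174 -0.1" --pt "0.83 -0.282 0.206 0 0 0.174 -0.1" --pt "0.83 -0.282 0.206 0 0 0.174 -0.1"

```text
time: 0.65
tcp_pos: [296.7, -522.1, 200.1]
eef_rot: [-3.134, -0.145, -0.002]
ft_force: [-0.1, -0.1, -0.1]
gripper_width: 74.7
finger_force: 0.0
```

send_rows --pt "0.723 -0.496 0.206 0 0 0 -0.1" --pt "0.723 -0.496 0.206 0 0 0 -0.1" --pt "0.723 -0.496 0.206 0 0 0 -0.1"

```text
time: 0.9
tcp_pos: [364.1, -465.0, 179.5]
eef_rot: [-3.133, -0.158, -0.001]
ft_force: [-0.8, -0.3, -0.6]
gripper_width: 54.8
finger_force: 0.0
```

send_rows --pt "0.723 -0.495 0.207 0 0 0 -0.1" --pt "0.723 -0.495 0.207 0 0 0 -0.1" --pt "0.723 -0.495 0.207 0 0 0 -0.1"

```text
time: 1.15
tcp_pos: [430.9, -408.9, 158.9]
eef_rot: [-3.134, -0.158, -0.001]
ft_force: [-0.9, 0.1, -0.1]
gripper_width: 48.5
finger_force: 0.0
```

send_rows --pt "0.723 -0.496 0.206 0 0 0 -0.1" --pt "0.723 -0.496 0.206 0 0 0 -0.1" --pt "0.723 -0.496 0.206 0 0 0 -0.1" --pt "0.723 -0.496 0.206 0 0 0 -0.1"

```text
time: 1.48
tcp_pos: [496.1, -354.9, 139.0]
eef_rot: [-3.136, -0.159, 0.002]
ft_force: [-0.4, -0.5, 0.9]
gripper_width: 47.8
finger_force: 0.0
```

send_rows --pt "0 0 0.4 0 0 0 -0.1" --pt "0 0 0.8 0 0 0 -0.1" --pt "0 0 0.9 0 0 0 -0.1" --pt "0 0 0.9 0 0 0 -0.1"

```text
time: 1.82
tcp_pos: [491.4, -355.8, 46.2]
eef_rot: [-3.132, -0.151, 0.01]
ft_force: [-0.4, 0.0, 0.2]
gripper_width: 47.7
finger_force: 0.0
```

```bash
python3 - <<'E'
from lib import *
np.set_printoptions(precision=1,suppress=True)
s=manip.sense(); print(s['tcp_pos'],s['gripper_width'],Rt(.097).as_rotvec(),s['eef_rot'])
d=snap("top"); 
print(proj(d,[s['tcp_pos'],[495,-357,0]]))
cv2.imwrite("pics/p1.png",cv2.resize(rectify(d,330,700,-520,-200,8,1.6),None,fx=1,fy=1))
E
```

```text
[ 491.4 -355.8   46.2] 47.74462891654487 [3.1 0.2 0. ] [-3.1 -0.2  0. ]
[[307.7 206.7]
 [306.6 205.9]]
```

View pics/p1.png

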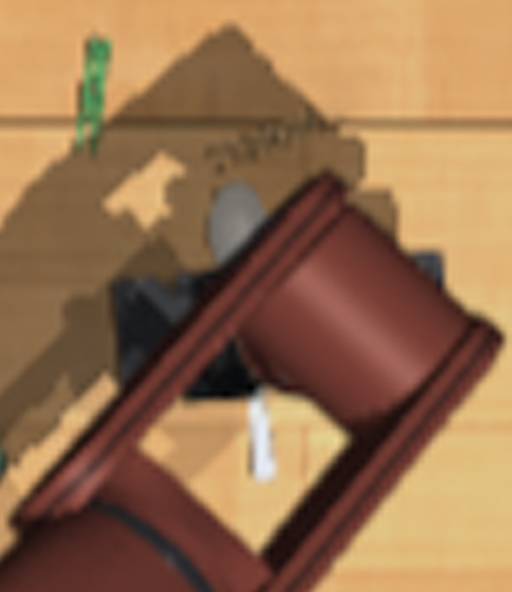

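send_rows --pt "0 0 0.2 0 0 0 -0.1" --pt "0 0 0.35 0 0 0 -0.1" --pt "0 0 0.45 0 0 0 -0.1" --pt "0 0 0.45 0 0 0 -0.1" --pt "0 0 0.45 0 0 0 -0.1"

```text
time: 2.28
tcp_pos: [495.4, -358.0, 6.5]
eef_rot: [3.137, 0.152, 0.002]
ft_force: [0.3, -0.8, 0.7]
gripper_width: 48.1
finger_force: 0.0
```

send_rows --pt "0 0 0 0 0 0 1" --pt "0 0 0 0 0 0 1" --pt "0 0 0 0 0 0 1" --pt "0 0 0 0 0 0 1" --pt "0 0 0 0 0 0 1" --pt "0 0 0 0 0 0 1" --pt "0 0 0 0 0 0 1" --grip_force 20

```text
time: 2.87
tcp_pos: [495.6, -357.7, 6.6]
eef_rot: [3.137, 0.153, 0.002]
ft_force: [-1.5, 0.9, 7.7]
gripper_width: 26.1
finger_force: 18.3
```

```bash
python3 - <<'E'
from lib import *
save([495,-357,5],Rt(.097))
plan([(495,-357,100,.097),(499,-262,115,.84),(502,-165,115,1.557),(502.7,64.7,115,1.557)])
E
```

```text
[-0.0, 0.0, -0.95, 0.0, 0.0, 0.0] x 3
   at [ 495. -357.  100.]
[0.132, -0.942, -0.15, 0.0, 0.0, -0.473] x 6
   at [ 499. -262.  115.]
[0.742, -0.625, -0.0, -0.0, 0.0, -0.456] x 6
   at [ 502. -165.  115.]
[0.766, -0.009, -0.0, -0.0, 0.0, -0.0] x 2
[0.765, -0.009, -0.0, -0.0, 0.0, -0.0] x 2
[0.766, -0.008, -0.0, -0.0, 0.0, -0.0] x 2
   at [502.7  64.7 115. ]
```

send_rows --pt "0 0 -0.3 0 0 0 1" --pt "0 0 -0.65 0 0 0 1" --pt "0 0 -0.95 0 0 0 1" --pt "0 0 -0.95 0 0 0 1" --grip_force 35

```text
time: 3.2
tcp_pos: [498.7, -360.3, 107.9]
eef_rot: [3.129, 0.153, 0.013]
ft_force: [0.8, -0.8, 1.8]
gripper_width: 1.6
finger_force: 0.0
```

send_rows --pt "0.132 -0.942 -0.15 0 0 -0.473 1" --pt "0.132 -0.942 -0.15 0 0 -0.473 1" --pt "0.132 -0.942 -0.15 0 0 -0.473 1" --pt "0.132 -0.942 -0.15 0 0 -0.473 1" --pt "0.132 -0.942 -0.15 0 0 -0.473 1" --pt "0.132 -0.942 -0.15 0 0 -0.473 1" --pt "0.132 -0.942 -0.15 0 0 -0.473 1"

```text
time: 3.78
tcp_pos: [499.0, -261.7, 115.1]
eef_rot: [2.865, 1.288, 0.0]
ft_force: [-0.3, 0.1, 0.4]
gripper_width: 0.5
finger_force: 0.0
```

send_rows --pt "0.742 -0.625 0 0 0 -0.456 1" --pt "0.742 -0.625 0 0 0 -0.456 1" --pt "0.742 -0.625 0 0 0 -0.456 1" --pt "0.742 -0.625 0 0 0 -0.456 1" --pt "0.742 -0.625 0 0 0 -0.456 1" --pt "0.742 -0.625 0 0 0 -0.456 1" --pt "0.742 -0.625 0 0 0 -0.456 1"

```text
time: 4.37
tcp_pos: [502.0, -164.9, 115.0]
eef_rot: [2.237, 2.206, 0.0]
ft_force: [-0.1, -0.1, 0.5]
gripper_width: 0.2
finger_force: 0.0
```

send_rows --pt "0.766 -0.009 0 0 0 0 1" --pt "0.766 -0.009 0 0 0 0 1" --pt "0.766 -0.009 0 0 0 0 1"

```text
time: 4.62
tcp_pos: [501.4, -83.9, 114.6]
eef_rot: [-2.239, -2.199, -0.002]
ft_force: [1.3, -0.6, -0.9]
gripper_width: 0.6
finger_force: 0.0
```

send_rows --pt "0.765 -0.009 0 0 0 0 1" --pt "0.765 -0.009 0 0 0 0 1" --pt "0.765 -0.009 0 0 0 0 1"

```text
time: 4.87
tcp_pos: [501.8, -7.5, 114.9]
eef_rot: [-2.238, -2.202, -0.002]
ft_force: [0.2, -0.3, -0.7]
gripper_width: 0.1
finger_force: 0.0
```

send_rows --pt "0.766 -0.008 0 0 0 0 1" --pt "0.766 -0.008 0 0 0 0 1" --pt "0.766 -0.008 0 0 0 0 1" --pt "0.766 -0.008 0 0 0 0 1" --pt "0.766 -0.008 0 0 0 0 1"

```text
time: 5.28
tcp_pos: [502.7, 64.1, 115.0]
eef_rot: [2.239, 2.203, -0.001]
ft_force: [-0.2, 0.6, 1.5]
gripper_width: 0.5
finger_force: 0.0
```

```bash
python3 - <<'E'
from lib import *
s=manip.sense(); print(s['time'],s['tcp_pos'],s['gripper_width'],s['finger_force'],Rt(1.557).as_rotvec(),s['eef_rot'])
d=snap("scene"); e=snap("top")
cv2.imwrite("pics/p2.png",np.hstack([cv2.resize(d["pixels"][100:260,220:360],None,fx=2.8,fy=2.8),cv2.resize(e["pixels"][130:258,140:268],None,fx=2.7,fy=3.5)]))
E
```

```text
5.2833 [502.65910761  64.07419369 114.98174873] 0.5236812493947389 0.0 [2.23671236e+00 2.20606487e+00 1.35082514e-16] [ 2.23869554e+00  2.20344099e+00 -7.32560887e-04]
```

View pics/p2.png

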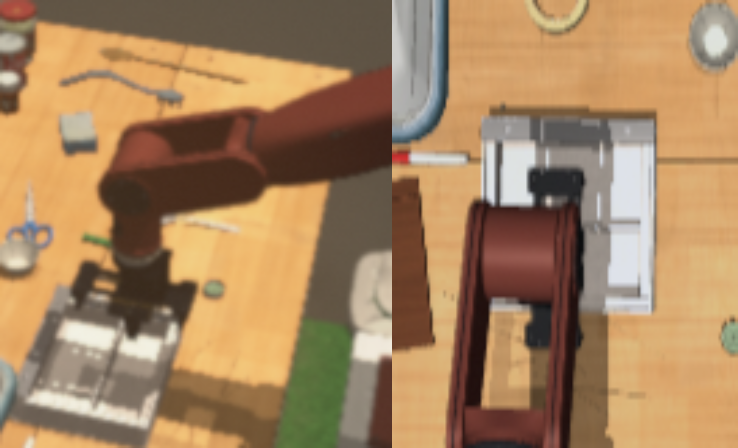

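```bash
cat >> lib.py <<'E'
def spoon(d,z=8,roi=(340,700,-520,-200)):
    im=rectify(d,*roi,z,2); h=cv2.cvtColor(im,cv2.COLOR_BGR2HSV)
    m=((h[...,1]<70)&(h[...,2]>110)).astype(np.uint8)
    m=cv2.morphologyEx(m,cv2.MORPH_CLOSE,np.ones((9,9)))
    out=[]
    for c in cv2.findContours(m,0,2)[0]:
        if cv2.contourArea(c)<1500: continue
        pts=np.argwhere(cv2.drawContours(np.zeros_like(m),[c],-1,1,-1)>0)
        P=np.c_[roi[1]-pts[:,0]/2,roi[3]-pts[:,1]/2]
        mu=P.mean(0); w,v=np.linalg.eigh(np.cov((P-mu).T)); a=v[:,1]; q=(P-mu)@a
        if abs(q.min())<abs(q.max()): a,q=-a,-q     # bowl side = shorter from mean
        mid=mu+a*(q.min()+q.max())/2
        out.append((mid.round(1),round(q.max()-q.min(),1),round(float(np.arctan2(a[1],a[0])),3)))
    return out
E
python3 - <<'E'
from lib import *
print(spoon(snap("top")))
save([502.7,64.7,115],Rt(1.557))
E
```

```text
[(array([ 490.4, -355.5]), np.float64(189.4), 0.085)]
```

```bash
python3 - <<'E'
from lib import *
plan([(502,-165,115,1.557),(498,-262,115,.84),(492,-356,80,.09)])
E
```

```text
[-0.766, 0.008, 0.0, 0.0, 0.0, 0.0] x 2
[-0.765, 0.008, 0.0, 0.0, 0.0, 0.0] x 2
[-0.766, 0.009, 0.0, 0.0, 0.0, 0.0] x 2
   at [ 502. -165.  115.]
[-0.97, -0.027, 0.0, 0.0, -0.0, 0.456] x 6
   at [ 498. -262.  115.]
[-0.741, 0.582, 0.35, -0.0, -0.0, 0.478] x 7
   at [ 491.9 -356.    80. ]
```

send_rows --pt "-0.766 0.008 0 0 0 0 -0.1" --pt "-0.766 0.008 0 0 0 0 -0.1" --pt "-0.766 0.008 0 0 0 0 -0.1"

```text
time: 5.68
tcp_pos: [502.5, -17.6, 115.3]
eef_rot: [2.241, 2.198, -0.002]
ft_force: [-0.8, -0.2, 0.2]
gripper_width: 13.4
finger_force: 0.0
```

send_rows --pt "-0.765 0.008 0 0 0 0 -0.1" --pt "-0.765 0.008 0 0 0 0 -0.1" --pt "-0.765 0.008 0 0 0 0 -0.1"

```text
time: 5.93
tcp_pos: [502.2, -94.4, 115.5]
eef_rot: [2.241, 2.197, -0.002]
ft_force: [0.2, -0.0, -0.3]
gripper_width: 32.8
finger_force: 0.0
```

send_rows --pt "-0.766 0.009 0 0 0 0 -0.1" --pt "-0.766 0.009 0 0 0 0 -0.1" --pt "-0.766 0.009 0 0 0 0 -0.1"

```text
time: 6.18
tcp_pos: [501.9, -170.9, 115.7]
eef_rot: [2.241, 2.197, -0.002]
ft_force: [-0.4, 0.3, -0.0]
gripper_width: 45.8
finger_force: 0.0
```

send_rows --pt "-0.97 -0.027 0 0 0 0.456 -0.1" --pt "-0.97 -0.027 0 0 0 0.456 -0.1" --pt "-0.97 -0.027 0 0 0 0.456 -0.1" --pt "-0.97 -0.027 0 0 0 0.456 -0.1" --pt "-0.97 -0.027 0 0 0 0.456 -0.1" --pt "-0.97 -0.027 0 0 0 0.456 -0.1" --pt "-0.97 -0.027 0 0 0 0.456 -0.1"

```text
time: 6.77
tcp_pos: [497.4, -262.2, 114.8]
eef_rot: [-2.871, -1.273, 0.0]
ft_force: [-0.1, -0.3, 1.2]
gripper_width: 47.7
finger_force: 0.0
```

send_rows --pt "-0.741 0.582 0.35 0 0 0.478 -0.1" --pt "-0.741 0.582 0.35 0 0 0.478 -0.1" --pt "-0.741 0.582 0.35 0 0 0.478 -0.1" --pt "-0.741 0.582 0.35 0 0 0.478 -0.1" --pt "-0.741 0.582 0.35 0 0 0.478 -0.1" --pt "-0.741 0.582 0.35 0 0 0.478 -0.1" --pt "-0.741 0.582 0.35 0 0 0.478 -0.1" --pt "-0.741 0.582 0.35 0 0 0.478 -0.1"

```text
time: 7.43
tcp_pos: [491.6, -355.9, 80.0]
eef_rot: [-3.138, -0.149, 0.0]
ft_force: [-0.3, 0.2, -0.0]
gripper_width: 47.7
finger_force: 0.0
```

send_rows --pt "0 0 0.3 0 0 0 -0.1" --pt "0 0 0.55 0 0 0 -0.1" --pt "0 0 0.7 0 0 0 -0.1" --pt "0 0 0.77 0 0 0 -0.1" --pt "0 0 0.79 0 0 0 -0.1" --pt "0 0 0.79 0 0 0 -0.1"

```text
time: 7.93
tcp_pos: [491.8, -355.8, 1.1]
eef_rot: [-3.138, -0.146, 0.0]
ft_force: [0.8, -0.7, -0.1]
gripper_width: 47.9
finger_force: 0.0
```

send_rows --pt "0 0 0 0 0 0 1" --pt "0 0 0 0 0 0 1" --pt "0 0 0 0 0 0 1" --pt "0 0 0 0 0 0 1" --pt "0 0 0 0 0 0 1" --pt "0 0 0 0 0 0 1" --pt "0 0 0 0 0 0 1" --pt "0 0 0 0 0 0 1" --grip_force 20

```text
time: 8.6
tcp_pos: [492.1, -356.2, 1.6]
eef_rot: [3.138, 0.141, 0.001]
ft_force: [-0.2, 2.5, 4.9]
gripper_width: 27.4
finger_force: 19.9
```

send_rows --pt "0 0 -0.05 0 0 0 1" --pt "0 0 -0.1 0 0 0 1" --pt "0 0 -0.15 0 0 0 1" --pt "0 0 -0.2 0 0 0 1"

```text
time: 8.93
tcp_pos: [491.5, -356.1, 21.4]
eef_rot: [-3.138, -0.141, 0.0]
ft_force: [-0.6, 0.2, -0.1]
gripper_width: 27.1
finger_force: 19.9
```

send_rows --pt "0 0 -0.12 0 0 0 1" --pt "0 0 -0.3 0 0 0 1" --pt "0 0 -0.5 0 0 0 1" --pt "0 0 -0.7 0 0 0 1" --pt "0 0 -0.85 0 0 0 1" --pt "0 0 -0.95 0 0 0 1" --pt "0 0 -0.95 0 0 0 1" --grip_force 28

```text
time: 9.52
tcp_pos: [493.2, -357.4, 119.7]
eef_rot: [3.134, 0.141, 0.006]
ft_force: [0.7, 0.5, 0.7]
gripper_width: 26.7
finger_force: 27.9
```

```bash
python3 - <<'E'
from lib import *
save([492,-356,116],Rt(.09))
plan([(498,-262,116,.84),(502,-165,116,1.557),(502.7,64.7,116,1.557)])
E
```

```text
[0.144, -0.931, -0.0, 0.0, 0.0, -0.477] x 7
   at [ 498. -262.  116.]
[0.749, -0.618, -0.0, -0.0, 0.0, -0.457] x 6
   at [ 502. -165.  116.]
[0.766, -0.008, -0.0, -0.0, 0.0, 0.0] x 2
[0.765, -0.008, -0.0, -0.0, 0.0, 0.0] x 2
[0.766, -0.009, -0.0, -0.0, 0.0, 0.0] x 2
   at [502.7  64.8 116. ]
```

send_rows --pt "0.03 -0.15 0 0 0 -0.07 1" --pt "0.06 -0.35 0 0 0 -0.14 1" --pt "0.09 -0.55 0 0 0 -0.21 1" --pt "0.11 -0.75 0 0 0 -0.28 1" --pt "0.13 -0.9 0 0 0 -0.35 1" --pt "0.144 -0.931 0 0 0 -0.42 1" --pt "0.144 -0.931 0 0 0 -0.477 1" --pt "0.144 -0.931 0 0 0 -0.477 1"

```text
time: 10.18
tcp_pos: [497.1, -261.1, 115.1]
eef_rot: [-2.865, -1.285, 0.001]
ft_force: [-0.8, -0.5, -1.2]
gripper_width: 26.8
finger_force: 27.9
```

send_rows --pt "0.1 -0.1 0 0 0 -0.07 1" --pt "0.25 -0.2 0 0 0 -0.14 1" --pt "0.4 -0.32 0 0 0 -0.21 1" --pt "0.55 -0.45 0 0 0 -0.28 1" --pt "0.749 -0.618 0 0 0 -0.35 1" --pt "0.749 -0.618 0 0 0 -0.42 1" --pt "0.749 -0.618 0 0 0 -0.457 1"

```text
time: 10.77
tcp_pos: [501.3, -163.6, 115.3]
eef_rot: [-2.232, -2.209, 0.001]
ft_force: [-0.2, -0.3, -1.3]
gripper_width: 27.1
finger_force: 27.9
```

send_rows --pt "0.2 0 0 0 0 0 1" --pt "0.5 0 0 0 0 0 1" --pt "0.766 -0.008 0 0 0 0 1"

```text
time: 11.02
tcp_pos: [501.6, -87.8, 115.4]
eef_rot: [-2.242, -2.199, 0.0]
ft_force: [0.7, 1.1, -1.5]
gripper_width: 26.5
finger_force: 27.9
```

send_rows --pt "0.3 0 0 0 0 0 1" --pt "0.6 -0.008 0 0 0 0 1" --pt "0.765 -0.008 0 0 0 0 1"

```text
time: 11.27
tcp_pos: [501.4, -9.5, 115.3]
eef_rot: [-2.239, -2.201, 0.0]
ft_force: [0.8, -0.0, -0.0]
gripper_width: 27.0
finger_force: 27.9
```

send_rows --pt "0.3 0 0 0 0 0 1" --pt "0.55 0 0 0 0 0 1" --pt "0.7 -0.009 0 0 0 0 1" --pt "0.766 -0.009 0 0 0 0 1" --pt "0.766 -0.009 0 0 0 0 1"

```text
time: 11.68
tcp_pos: [502.1, 65.7, 115.6]
eef_rot: [-2.237, -2.205, 0.001]
ft_force: [-0.4, -0.4, -0.5]
gripper_width: 26.8
finger_force: 27.9
```

```bash
python3 - <<'E'
from lib import *
s=manip.sense(); print(s['time'],s['tcp_pos'],s['gripper_width'],s['finger_force'])
e=snap("top"); d=snap("scene")
cv2.imwrite("pics/p3.png",np.hstack([cv2.resize(d["pixels"][170:270,265:345],None,fx=4.5,fy=4.5),cv2.resize(e["pixels"][140:258,155:255],None,fx=3.8,fy=450/118)]))
E
```

```text
11.6833 [502.14601656  65.65030382 115.58044846] 26.82504903541638 27.91407794225961
```

View pics/p3.png

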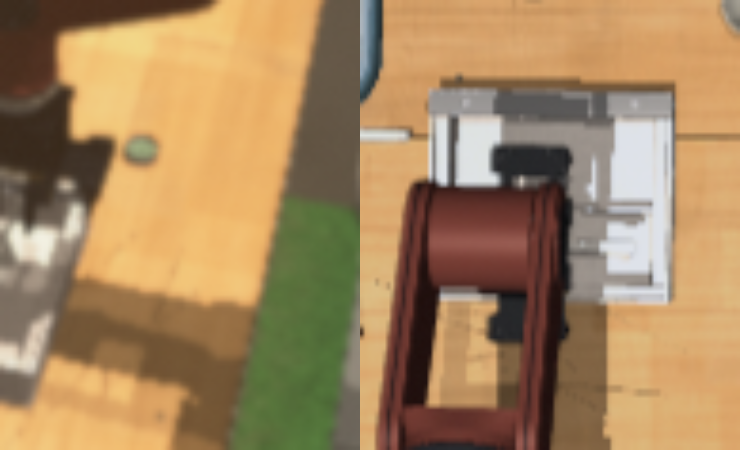

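send_rows --pt "0 0 0.3 0 0 0 1" --pt "0 0 0.55 0 0 0 1" --pt "0 0 0.7 0 0 0 1" --pt "0 0 0.7 0 0 0 1"

```text
time: 12.12
tcp_pos: [499.3, 63.4, 42.3]
eef_rot: [-2.236, -2.2, 0.008]
ft_force: [-0.9, 0.5, -0.8]
gripper_width: 26.9
finger_force: 27.9
```

send_rows --pt "0 0 0.12 0 0 0 1" --pt "0 0 0.25 0 0 0 1" --pt "0 0 0.34 0 0 0 1" --pt "0 0 0.34 0 0 0 1"

```text
time: 12.45
tcp_pos: [501.6, 64.2, 10.8]
eef_rot: [-2.237, -2.204, 0.002]
ft_force: [-0.8, 0.1, -0.5]
gripper_width: 26.7
finger_force: 27.9
```

send_rows --pt "0 0 0 0 0 0 0.15" --pt "0 0 0 0 0 0 0.15" --pt "0 0 0 0 0 0 0.15" --pt "0 0 0 0 0 0 0.15" --pt "0 0 -0.2 0 0 0 0.15" --pt "0 0 -0.5 0 0 0 0.15" --pt "0 0 -0.9 0 0 0 0.15" --pt "0 0 -1 0 0 0 0.15"

```text
time: 13.12
tcp_pos: [506.3, 64.8, 118.5]
eef_rot: [2.232, 2.201, 0.01]
ft_force: [1.9, -0.6, 0.5]
gripper_width: 36.8
finger_force: 0.0
```

```bash
python3 - <<'E'
from lib import *
save([502.7,64.8,112],Rt(1.557))
plan([(505,-200,112,1.557)])
E
```

```text
[-0.882, 0.02, 0.0, 0.0, 0.0, 0.0] x 3
[-0.883, 0.02, 0.0, 0.0, 0.0, 0.0] x 3
[-0.882, 0.02, 0.0, 0.0, 0.0, 0.0] x 3
   at [ 505. -200.  112.]
```

```bash
cat >> lib.py <<'E'
def pegs(d,roi=(380,700,-520,-200),z=8):
    im=rectify(d,*roi,z,2); g=cv2.cvtColor(im,cv2.COLOR_BGR2LAB).astype(np.float32)
    bg=np.stack([cv2.medianBlur(cv2.convertScaleAbs(g[...,i]),81) for i in range(3)],-1).astype(np.float32)
    m=(np.linalg.norm(g-bg,axis=2)>16).astype(np.uint8)
    m=cv2.morphologyEx(m,cv2.MORPH_OPEN,cv2.getStructuringElement(2,(3,3)))
    m=cv2.morphologyEx(m,cv2.MORPH_CLOSE,cv2.getStructuringElement(2,(13,13)))
    out=[]
    for c in cv2.findContours(m,0,2)[0]:
        if cv2.contourArea(c)<700: continue
        (cx,cy),(w,h),a=cv2.minAreaRect(c); b=cv2.boxPoints(((cx,cy),(w,h),a))
        e=max(b[1]-b[0],b[2]-b[1],key=np.linalg.norm); yaw=np.arctan2(-e[0],-e[1])%np.pi
        out.append((round(roi[1]-cy/2,1),round(roi[3]-cx/2,1),'LxW',round(max(w,h)/2),round(min(w,h)/2),'yaw',round(float(yaw),3)))
    return out
E
python3 - <<'E'
from lib import *
d=snap("top"); cv2.imwrite("pics/raw1.png",d["pixels"])
for r in pegs(d): print(r)
print("narrow-bay spoon?",spoon(d))
E
```

```text
(496.8, -452.2, 'LxW', 153, 49, 'yaw', 0.142)
(619.8, -359.0, 'LxW', 315, 78, 'yaw', 1.37)
narrow-bay spoon? []
```

send_rows --pt "-0.882 0.02 0 0 0 0 0" --pt "-0.882 0.02 0 0 0 0 0" --pt "-0.882 0.02 0 0 0 0 0"

```text
time: 13.42
tcp_pos: [503.6, -28.2, 112.4]
eef_rot: [2.237, 2.201, -0.002]
ft_force: [-0.7, 0.1, -1.0]
gripper_width: 42.6
finger_force: 0.0
```

send_rows --pt "-0.883 0.02 0 0 0 0 0" --pt "-0.883 0.02 0 0 0 0 0" --pt "-0.883 0.02 0 0 0 0 0"

```text
time: 13.67
tcp_pos: [504.2, -117.1, 112.2]
eef_rot: [2.239, 2.2, -0.002]
ft_force: [-0.1, -0.7, 1.0]
gripper_width: 43.7
finger_force: 0.0
```

send_rows --pt "-0.882 0.02 0 0 0 0 0" --pt "-0.882 0.02 0 0 0 0 0" --pt "-0.882 0.02 0 0 0 0 0" --pt "-0.882 0.02 0 0 0 0 0"

```text
time: 14.0
tcp_pos: [504.6, -202.0, 111.7]
eef_rot: [2.241, 2.201, -0.0]
ft_force: [0.2, 0.4, 0.4]
gripper_width: 43.9
finger_force: 0.0
```

```bash
python3 - <<'E'
from lib import *
d=snap("top"); d["pixels"]=cv2.imread("pics/raw1.png")
cv2.imwrite("pics/p4.png",rectify(d,400,690,-500,-220,8,2))
E
```

```text
(no output)
```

View pics/p4.png

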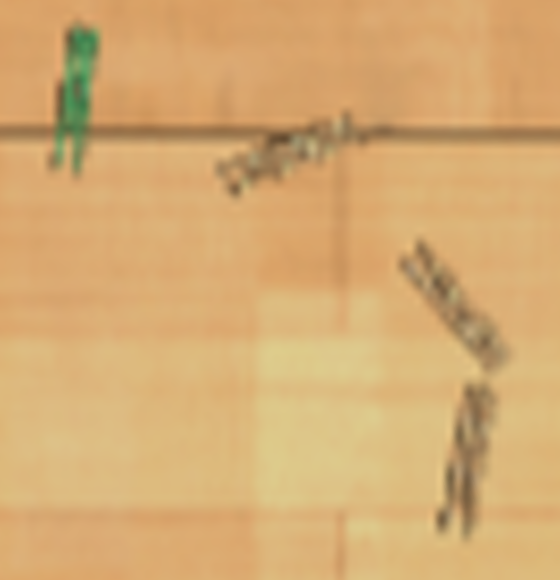

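```bash
python3 - <<'E'
from lib import *
save([505,-200,112],Rt(1.557))
plan([(614,-364,80,2.0),(614,-364,2,2.0)])
E
```

```text
[-0.812, 0.556, 0.16, 0.0, 0.0, -0.282] x 4
[-0.973, 0.154, 0.16, 0.0, 0.0, -0.0] x 3
   at [ 614. -364.   80.]
[0.0, 0.0, 0.78, 0.0, 0.0, -0.0] x 2
   at [ 614. -364.    2.]
```

send_rows --pt "-0.812 0.556 0.16 0 0 -0.282 0" --pt "-0.812 0.556 0.16 0 0 -0.282 0" --pt "-0.812 0.556 0.16 0 0 -0.282 0" --pt "-0.812 0.556 0.16 0 0 -0.282 0" --pt "-0.812 0.556 0.16 0 0 -0.282 0"

```text
time: 14.47
tcp_pos: [559.5, -280.5, 94.9]
eef_rot: [-1.693, -2.644, -0.001]
ft_force: [0.6, 0.1, -0.5]
gripper_width: 43.5
finger_force: 0.0
```

send_rows --pt "-0.973 0.154 0.16 0 0 0 0" --pt "-0.973 0.154 0.16 0 0 0 0" --pt "-0.973 0.154 0.16 0 0 0 0" --pt "-0.973 0.154 0.16 0 0 0 0"

```text
time: 14.8
tcp_pos: [614.8, -364.6, 78.8]
eef_rot: [-1.701, -2.641, 0.0]
ft_force: [0.2, -0.6, 0.3]
gripper_width: 43.3
finger_force: 0.0
```

send_rows --pt "0 0 0.3 0 0 0 0" --pt "0 0 0.55 0 0 0 0" --pt "0 0 0.7 0 0 0 0" --pt "0 0 0.78 0 0 0 0" --pt "0 0 0.78 0 0 0 0"

```text
time: 15.22
tcp_pos: [613.1, -361.6, 1.8]
eef_rot: [-1.696, -2.641, -0.001]
ft_force: [0.5, -0.1, 0.4]
gripper_width: 43.3
finger_force: 0.0
```

send_rows --pt "0 0 0 0 0 0 1" --pt "0 0 0 0 0 0 1" --pt "0 0 0 0 0 0 1" --pt "0 0 0 0 0 0 1" --pt "0 0 0 0 0 0 1" --pt "0 0 0 0 0 0 1" --pt "0 0 0 0 0 0 1" --pt "0 0 0 0 0 0 1" --grip_force 25

```text
time: 15.88
tcp_pos: [613.8, -364.2, 2.3]
eef_rot: [1.698, 2.643, 0.0]
ft_force: [-0.1, 1.2, 2.5]
gripper_width: 14.7
finger_force: 2.5
```

send_rows --pt "0 0 -0.1 0 0 0 1" --pt "0 0 -0.25 0 0 0 1" --pt "0 0 -0.45 0 0 0 1" --pt "0 0 -0.7 0 0 0 1" --pt "0 0 -0.9 0 0 0 1" --pt "0 0 -1 0 0 0 1" --pt "0 0 -1 0 0 0 1"

```text
time: 16.47
tcp_pos: [615.9, -365.8, 107.3]
eef_rot: [1.694, 2.637, -0.001]
ft_force: [0.2, -0.1, 0.3]
gripper_width: 14.4
finger_force: 25.0
```

```bash
python3 - <<'E'
from lib import *
save([614,-364,102],Rt(2.0))
plan([(612,-280,102,1.557),(608.5,13.2,102,1.557),(608.5,13.2,12,1.557),(608.5,13.2,102,1.557)])
print('B');plan([(608.5,-80,102,1.557),(537,-447,80,.68),(537,-447,2,.68)])
E
```

```text
[0.772, 0.331, 0.0, 0.0, -0.0, 0.282] x 4
   at [ 612. -280.  102.]
[0.977, -0.025, 0.0, 0.0, -0.0, 0.0] x 3
[0.977, -0.025, 0.0, 0.0, -0.0, 0.0] x 3
[0.978, -0.025, 0.0, 0.0, -0.0, 0.0] x 3
   at [608.5  13.2 102. ]
[-0.0, -0.0, 0.9, 0.0, -0.0, 0.0] x 3
   at [608.5  13.2  12. ]
[-0.0, -0.0, -0.9, 0.0, -0.0, 0.0] x 3
   at [608.5  13.2 102. ]
B
[-0.932, 0.013, -0.0, 0.0, -0.0, 0.0] x 3
   at [608.5 -80.  102. ]
[-0.92, -0.166, 0.055, 0.0, -0.0, 0.558] x 8
[-0.716, 0.601, 0.055, -0.0, -0.0, 0.0] x 3
[-0.717, 0.6, 0.055, -0.0, -0.0, 0.0] x 3
[-0.716, 0.601, 0.055, -0.0, -0.0, 0.0] x 3
   at [ 537. -447.   80.]
[-0.0, -0.0, 0.78, -0.0, -0.0, 0.0] x 2
   at [ 537. -447.    2.]
```

send_rows --pt "0.2 0.08 0 0 0 0.07 1" --pt "0.5 0.2 0 0 0 0.14 1" --pt "0.772 0.331 0 0 0 0.21 1" --pt "0.772 0.331 0 0 0 0.282 1" --pt "0.772 0.331 0 0 0 0.282 1"

```text
time: 16.88
tcp_pos: [611.1, -277.8, 100.7]
eef_rot: [-2.237, -2.202, 0.001]
ft_force: [-0.0, -0.6, 0.3]
gripper_width: 14.8
finger_force: 25.0
```

send_rows --pt "0.3 -0.01 0 0 0 0 1" --pt "0.65 -0.02 0 0 0 0 1" --pt "0.977 -0.025 0 0 0 0 1"

```text
time: 17.13
tcp_pos: [609.8, -182.5, 101.1]
eef_rot: [-2.235, -2.207, 0.001]
ft_force: [0.1, 1.0, -1.4]
gripper_width: 14.6
finger_force: 25.0
```

send_rows --pt "0.33 -0.01 0 0 0 0 1" --pt "0.65 -0.02 0 0 0 0 1" --pt "0.977 -0.025 0 0 0 0 1"

```text
time: 17.38
tcp_pos: [608.9, -84.2, 101.3]
eef_rot: [-2.234, -2.209, 0.001]
ft_force: [0.7, -0.4, 0.3]
gripper_width: 14.6
finger_force: 25.0
```

send_rows --pt "0.33 -0.01 0 0 0 0 1" --pt "0.65 -0.02 0 0 0 0 1" --pt "0.9 -0.025 0 0 0 0 1" --pt "0.978 -0.025 0 0 0 0 1" --pt "0.978 -0.025 0 0 0 0 1"

```text
time: 17.8
tcp_pos: [608.1, 14.4, 101.4]
eef_rot: [-2.231, -2.211, 0.001]
ft_force: [0.2, -0.5, 0.2]
gripper_width: 14.9
finger_force: 25.0
```

send_rows --pt "0 0 0.3 0 0 0 1" --pt "0 0 0.6 0 0 0 1" --pt "0 0 0.8 0 0 0 1" --pt "0 0 0.9 0 0 0 1" --pt "0 0 0.9 0 0 0 1"

```text
time: 18.22
tcp_pos: [606.9, 11.5, 9.6]
eef_rot: [-2.236, -2.204, 0.004]
ft_force: [0.1, 0.5, -0.5]
gripper_width: 14.4
finger_force: 25.0
```

send_rows --pt "0 0 0 0 0 0 0.4" --pt "0 0 0 0 0 0 0.4" --pt "0 0 0 0 0 0 0.4" --pt "0 0 0 0 0 0 0.4" --pt "0 0 -0.2 0 0 0 0.4" --pt "0 0 -0.5 0 0 0 0.4" --pt "0 0 -0.9 0 0 0 0.4" --pt "0 0 -0.9 0 0 0 0.4"

```text
time: 18.88
tcp_pos: [614.0, 12.8, 111.5]
eef_rot: [2.229, 2.199, 0.014]
ft_force: [2.3, 1.2, 1.4]
gripper_width: 26.1
finger_force: 0.0
```

send_rows --pt "-0.932 0.013 0 0 0 0 0" --pt "-0.932 0.013 0 0 0 0 0" --pt "-0.932 0.013 0 0 0 0 0" --pt "-0.932 0.013 0 0 0 0 0"

```text
time: 19.22
tcp_pos: [608.8, -83.3, 103.1]
eef_rot: [2.239, 2.2, 0.001]
ft_force: [-0.3, 1.2, 0.3]
gripper_width: 41.4
finger_force: 0.0
```

send_rows --pt "-0.92 -0.166 0.055 0 0 0.558 0" --pt "-0.92 -0.166 0.055 0 0 0.558 0" --pt "-0.92 -0.166 0.055 0 0 0.558 0" --pt "-0.92 -0.166 0.055 0 0 0.558 0" --pt "-0.92 -0.166 0.055 0 0 0.558 0" --pt "-0.92 -0.166 0.055 0 0 0.558 0" --pt "-0.92 -0.166 0.055 0 0 0.558 0" --pt "-0.92 -0.166 0.055 0 0 0.558 0"

```text
time: 19.88
tcp_pos: [590.8, -170.8, 96.8]
eef_rot: [-2.964, -1.042, -0.001]
ft_force: [-0.6, -0.3, 0.1]
gripper_width: 43.5
finger_force: 0.0
```

send_rows --pt "-0.716 0.601 0.055 0 0 0 0" --pt "-0.716 0.601 0.055 0 0 0 0" --pt "-0.716 0.601 0.055 0 0 0 0" --pt "-0.716 0.601 0.055 0 0 0 0"

```text
time: 20.22
tcp_pos: [572.1, -266.0, 91.1]
eef_rot: [2.961, 1.048, 0.0]
ft_force: [0.9, -0.4, 0.3]
gripper_width: 43.4
finger_force: 0.0
```

```bash
cat >> lib.py <<'E'
PEG={'B':(537.5,-447),'C':(460,-454),'G':(640,-257)}
def track(d,names):
    ref=dict(d); ref["pixels"]=cv2.imread("pics/raw1.png")
    for n in names:
        x,y=PEG[n]; a=rectify(ref,x-45,x+45,y-45,y+45,8,1); b=rectify(d,x-95,x+95,y-95,y+95,8,1)
        r=cv2.matchTemplate(b,a,cv2.TM_CCOEFF_NORMED); _,v,_,l=cv2.minMaxLoc(r)
        print(n,"score %.2f"%v,"at home %.2f"%r[50,50],"shift x,y",50-l[1],50-l[0])
E
python3 - <<'E'
from lib import *
track(snap("top"),"BCG")
E
```

```text
B score 1.00 at home 1.00 shift x,y 0 0
C score 1.00 at home 1.00 shift x,y 0 0
G score 0.32 at home 0.13 shift x,y 29 -15
```

send_rows --pt "-0.717 0.6 0.055 0 0 0 0" --pt "-0.717 0.6 0.055 0 0 0 0" --pt "-0.717 0.6 0.055 0 0 0 0"

```text
time: 20.52
tcp_pos: [554.2, -358.4, 85.8]
eef_rot: [2.959, 1.049, -0.001]
ft_force: [0.3, -0.1, -1.0]
gripper_width: 43.1
finger_force: 0.0
```

send_rows --pt "-0.716 0.601 0.055 0 0 0 0" --pt "-0.716 0.601 0.055 0 0 0 0" --pt "-0.716 0.601 0.055 0 0 0 0" --pt "-0.716 0.601 0.055 0 0 0 0" --pt "-0.716 0.601 0.055 0 0 0 0"

```text
time: 20.93
tcp_pos: [537.1, -445.8, 79.7]
eef_rot: [-2.96, -1.048, -0.001]
ft_force: [0.5, 0.2, -0.1]
gripper_width: 43.4
finger_force: 0.0
```

send_rows --pt "0 0 0.3 0 0 0 0" --pt "0 0 0.55 0 0 0 0" --pt "0 0 0.7 0 0 0 0" --pt "0 0 0.78 0 0 0 0" --pt "0 0 0.78 0 0 0 0"

```text
time: 21.35
tcp_pos: [537.1, -444.5, 1.8]
eef_rot: [-2.958, -1.051, 0.001]
ft_force: [0.3, 0.3, -0.2]
gripper_width: 43.6
finger_force: 0.0
```

send_rows --pt "0 0 0 0 0 0 1" --pt "0 0 0 0 0 0 1" --pt "0 0 0 0 0 0 1" --pt "0 0 0 0 0 0 1" --pt "0 0 0 0 0 0 1" --pt "0 0 0 0 0 0 1" --pt "0 0 0 0 0 0 1" --pt "0 0 0 0 0 0 1"

```text
time: 22.02
tcp_pos: [536.8, -447.1, 2.2]
eef_rot: [2.962, 1.048, 0.0]
ft_force: [0.4, 1.2, 1.8]
gripper_width: 14.8
finger_force: 25.0
```

send_rows --pt "0 0 -0.1 0 0 0 1" --pt "0 0 -0.25 0 0 0 1" --pt "0 0 -0.45 0 0 0 1" --pt "0 0 -0.7 0 0 0 1" --pt "0 0 -0.9 0 0 0 1" --pt "0 0 -1 0 0 0 1" --pt "0 0 -1 0 0 0 1"

```text
time: 22.6
tcp_pos: [538.6, -449.1, 107.2]
eef_rot: [2.955, 1.046, 0.005]
ft_force: [0.1, -0.2, -0.2]
gripper_width: 14.6
finger_force: 25.0
```

```bash
python3 - <<'E'
from lib import *
save([537,-447,102],Rt(.68))
plan([(550,-370,102,1.2),(560,-290,102,1.557),(610,113.2,102,1.557)])
print('C');plan([(577,20,102,1.557),(530,-260,102,.6),(460,-454,80,-.17)])
E
```

```text
[0.585, -0.517, -0.0, 0.0, 0.0, -0.331] x 5
   at [ 550. -370.  102.]
[0.782, -0.197, -0.0, -0.0, 0.0, -0.227] x 3
   at [ 560. -290.  102.]
[0.808, 0.089, -0.0, -0.0, 0.0, -0.0] x 2
[0.808, 0.088, -0.0, -0.0, 0.0, -0.0] x 2
[0.808, 0.089, -0.0, -0.0, 0.0, -0.0] x 2
[0.807, 0.088, -0.0, -0.0, 0.0, -0.0] x 2
[0.808, 0.089, -0.0, -0.0, 0.0, -0.0] x 2
   at [610.  113.2 102. ]
C
[-0.937, -0.317, -0.0, -0.0, 0.0, -0.0] x 3
   at [577.  20. 102.]
[-0.935, -0.143, -0.0, 0.0, -0.0, 0.609] x 8
[-0.656, 0.682, -0.0, 0.0, -0.0, -0.0] x 3
[-0.657, 0.682, -0.0, 0.0, -0.0, -0.0] x 3
   at [ 530. -260.  102.]
[-0.836, 0.603, 0.11, -0.0, -0.0, 0.49] x 7
[-0.091, 0.508, 0.055, -0.0, -0.0, 0.0] x 2
[-0.09, 0.508, 0.055, -0.0, -0.0, 0.0] x 2
   at [ 460. -454.   80.]
```

send_rows --pt "0.15 -0.13 0 0 0 -0.07 1" --pt "0.35 -0.3 0 0 0 -0.14 1" --pt "0.5 -0.45 0 0 0 -0.21 1" --pt "0.585 -0.517 0 0 0 -0.28 1" --pt "0.585 -0.517 0 0 0 -0.331 1" --pt "0.585 -0.517 0 0 0 -0.331 1"

```text
time: 23.1
tcp_pos: [549.2, -368.6, 100.7]
eef_rot: [-2.587, -1.778, 0.001]
ft_force: [-0.9, 0.5, -0.5]
gripper_width: 14.7
finger_force: 25.0
```

send_rows --pt "0.25 -0.06 0 0 0 -0.07 1" --pt "0.5 -0.12 0 0 0 -0.14 1" --pt "0.782 -0.197 0 0 0 -0.2 1" --pt "0.782 -0.197 0 0 0 -0.227 1"

```text
time: 23.43
tcp_pos: [559.3, -285.4, 100.6]
eef_rot: [-2.23, -2.207, -0.002]
ft_force: [-0.1, 0.6, 0.5]
gripper_width: 14.7
finger_force: 25.0
```

send_rows --pt "0.27 0.03 0 0 0 0 1" --pt "0.54 0.06 0 0 0 0 1" --pt "0.808 0.089 0 0 0 0 1"

```text
time: 23.68
tcp_pos: [569.1, -208.9, 101.2]
eef_rot: [-2.241, -2.2, 0.001]
ft_force: [0.4, 0.1, 0.2]
gripper_width: 14.4
finger_force: 25.0
```

send_rows --pt "0.27 0.03 0 0 0 0 1" --pt "0.54 0.06 0 0 0 0 1" --pt "0.808 0.088 0 0 0 0 1"

```text
time: 23.93
tcp_pos: [579.2, -127.9, 101.3]
eef_rot: [-2.241, -2.201, 0.001]
ft_force: [0.3, 0.1, -0.1]
gripper_width: 14.5
finger_force: 25.0
```

send_rows --pt "0.27 0.03 0 0 0 0 1" --pt "0.54 0.06 0 0 0 0 1" --pt "0.808 0.089 0 0 0 0 1"

```text
time: 24.18
tcp_pos: [589.2, -47.2, 101.3]
eef_rot: [-2.241, -2.201, 0.001]
ft_force: [0.3, -0.1, -0.5]
gripper_width: 14.6
finger_force: 25.0
```

send_rows --pt "0.27 0.03 0 0 0 0 1" --pt "0.54 0.06 0 0 0 0 1" --pt "0.807 0.088 0 0 0 0 1"

```text
time: 24.43
tcp_pos: [599.3, 33.3, 101.3]
eef_rot: [-2.241, -2.201, 0.001]
ft_force: [0.8, -0.1, -0.1]
gripper_width: 14.9
finger_force: 25.0
```

send_rows --pt "0.27 0.03 0 0 0 0 1" --pt "0.54 0.06 0 0 0 0 1" --pt "0.72 0.08 0 0 0 0 1" --pt "0.808 0.089 0 0 0 0 1" --pt "0.808 0.089 0 0 0 0 1"

```text
time: 24.85
tcp_pos: [609.3, 114.5, 101.4]
eef_rot: [-2.236, -2.205, 0.001]
ft_force: [-0.3, -1.5, -0.2]
gripper_width: 14.6
finger_force: 25.0
```

send_rows --pt "0 0 0.3 0 0 0 1" --pt "0 0 0.6 0 0 0 1" --pt "0 0 0.8 0 0 0 1" --pt "0 0 0.9 0 0 0 1" --pt "0 0 0.9 0 0 0 1"

```text
time: 25.27
tcp_pos: [607.9, 111.6, 9.6]
eef_rot: [-2.238, -2.202, 0.005]
ft_force: [0.6, 0.0, 0.1]
gripper_width: 14.8
finger_force: 25.0
```

send_rows --pt "0 0 0 0 0 0 0.4" --pt "0 0 0 0 0 0 0.4" --pt "0 0 0 0 0 0 0.4" --pt "0 0 0 0 0 0 0.4" --pt "0 0 -0.2 0 0 0 0.4" --pt "0 0 -0.5 0 0 0 0.4" --pt "0 0 -0.9 0 0 0 0.4" --pt "0 0 -0.9 0 0 0 0.4"

```text
time: 25.93
tcp_pos: [615.2, 113.7, 111.6]
eef_rot: [2.23, 2.199, 0.017]
ft_force: [2.3, -0.0, 0.9]
gripper_width: 25.9
finger_force: 0.0
```

send_rows --pt "-0.937 -0.317 0 0 0 0 0" --pt "-0.937 -0.317 0 0 0 0 0" --pt "-0.937 -0.317 0 0 0 0 0" --pt "-0.937 -0.317 0 0 0 0 0"

```text
time: 26.27
tcp_pos: [576.0, 16.8, 102.8]
eef_rot: [2.239, 2.201, -0.0]
ft_force: [-0.3, -0.3, 0.2]
gripper_width: 41.2
finger_force: 0.0
```

```bash
python3 - <<'E'
from lib import *
track(snap("top"),"BCG")
E
```

```text
B score 0.41 at home 0.40 shift x,y -28 5
C score 1.00 at home 1.00 shift x,y 0 0
G score 1.00 at home 1.00 shift x,y 0 0
```

send_rows --pt "-0.935 -0.143 0 0 0 0.609 0" --pt "-0.935 -0.143 0 0 0 0.609 0" --pt "-0.935 -0.143 0 0 0 0.609 0" --pt "-0.935 -0.143 0 0 0 0.609 0" --pt "-0.935 -0.143 0 0 0 0.609 0" --pt "-0.935 -0.143 0 0 0 0.609 0" --pt "-0.935 -0.143 0 0 0 0.609 0" --pt "-0.935 -0.143 0 0 0 0.609 0"

```text
time: 26.98
tcp_pos: [562.0, -72.3, 102.5]
eef_rot: [3.004, 0.92, 0.002]
ft_force: [0.6, 0.0, 0.2]
gripper_width: 43.5
finger_force: 0.0
```

send_rows --pt "-0.656 0.682 0 0 0 0 0" --pt "-0.656 0.682 0 0 0 0 0" --pt "-0.656 0.682 0 0 0 0 0"

```text
time: 27.23
tcp_pos: [546.0, -170.0, 102.9]
eef_rot: [2.998, 0.927, 0.001]
ft_force: [0.2, -0.0, 0.3]
gripper_width: 43.9
finger_force: 0.0
```

send_rows --pt "-0.657 0.682 0 0 0 0 0" --pt "-0.657 0.682 0 0 0 0 0" --pt "-0.657 0.682 0 0 0 0 0"

```text
time: 27.48
tcp_pos: [530.0, -264.3, 102.9]
eef_rot: [2.999, 0.925, 0.001]
ft_force: [0.8, 0.1, 0.7]
gripper_width: 43.3
finger_force: 0.0
```

send_rows --pt "-0.836 0.603 0.11 0 0 0.49 0" --pt "-0.836 0.603 0.11 0 0 0.49 0" --pt "-0.836 0.603 0.11 0 0 0.49 0" --pt "-0.836 0.603 0.11 0 0 0.49 0" --pt "-0.836 0.603 0.11 0 0 0.49 0" --pt "-0.836 0.603 0.11 0 0 0.49 0" --pt "-0.836 0.603 0.11 0 0 0.49 0"

```text
time: 28.07
tcp_pos: [495.7, -356.4, 91.2]
eef_rot: [-3.129, 0.273, -0.001]
ft_force: [0.0, 0.9, 0.0]
gripper_width: 43.8
finger_force: 0.0
```

send_rows --pt "-0.181 1.0 0.11 0 0 0 0" --pt "-0.181 1.0 0.11 0 0 0 0" --pt "-0.181 1.0 0.11 0 0 0 0" --pt "-0.181 1.0 0.11 0 0 0 0" --pt "-0.181 1.0 0.11 0 0 0 0"

```text
time: 28.48
tcp_pos: [460.2, -452.6, 79.9]
eef_rot: [-3.13, 0.265, -0.0]
ft_force: [0.1, -0.2, -0.0]
gripper_width: 43.2
finger_force: 0.0
```

send_rows --pt "0 0.016 0.3 0 0 0 0" --pt "0 0.016 0.55 0 0 0 0" --pt "0 0.016 0.7 0 0 0 0" --pt "0 0.016 0.78 0 0 0 0" --pt "0 0.016 0.78 0 0 0 0"

```text
time: 28.9
tcp_pos: [460.2, -452.1, 1.7]
eef_rot: [-3.128, 0.262, 0.003]
ft_force: [-0.1, -0.7, 0.3]
gripper_width: 43.3
finger_force: 0.0
```

send_rows --pt "0 0 0 0 0 0 1" --pt "0 0 0 0 0 0 1" --pt "0 0 0 0 0 0 1" --pt "0 0 0 0 0 0 1" --pt "0 0 0 0 0 0 1" --pt "0 0 0 0 0 0 1" --pt "0 0 0 0 0 0 1" --pt "0 0 0 0 0 0 1"

```text
time: 29.57
tcp_pos: [459.8, -454.2, 2.3]
eef_rot: [3.13, -0.266, 0.0]
ft_force: [-0.2, 1.9, 2.1]
gripper_width: 14.4
finger_force: 25.0
```

send_rows --pt "0 0 -0.1 0 0 0 1" --pt "0 0 -0.25 0 0 0 1" --pt "0 0 -0.45 0 0 0 1" --pt "0 0 -0.7 0 0 0 1" --pt "0 0 -0.9 0 0 0 1" --pt "0 0 -1 0 0 0 1" --pt "0 0 -1 0 0 0 1"

```text
time: 30.15
tcp_pos: [461.4, -456.3, 106.8]
eef_rot: [3.125, -0.266, 0.008]
ft_force: [-0.4, 0.7, 0.5]
gripper_width: 14.5
finger_force: 25.0
```

```bash
python3 - <<'E'
from lib import *
save([460,-454,102],Rt(-.17))
plan([(485,-365,102,.4),(510,-270,102,1.0),(530,-180,102,1.557),(577.9,113.6,102,1.557)])
print('G');plan([(600,15,102,1.557),(620,-80,102,.85),(635,-170,102,.2),(640,-257,80,-.12)])
E
```

```text
[0.096, -0.919, 0.0, -0.0, -0.0, -0.363] x 5
   at [ 485. -365.  102.]
[0.6, -0.778, 0.0, -0.0, -0.0, -0.382] x 5
   at [ 510. -270.  102.]
[0.866, -0.318, 0.0, -0.0, -0.0, -0.354] x 5
   at [ 530. -180.  102.]
[0.981, 0.146, 0.0, -0.0, -0.0, -0.0] x 3
[0.981, 0.145, 0.0, -0.0, -0.0, -0.0] x 3
[0.98, 0.146, 0.0, -0.0, -0.0, -0.0] x 3
   at [577.9 113.6 102. ]
G
[-0.982, 0.235, 0.0, 0.0, 0.0, -0.0] x 3
   at [600.  15. 102.]
[-0.947, 0.214, 0.0, 0.0, -0.0, 0.45] x 6
   at [620. -80. 102.]
[-0.577, 0.707, 0.0, 0.0, -0.0, 0.413] x 6
   at [ 635. -170.  102.]
[-0.125, 0.863, 0.22, -0.0, -0.0, 0.204] x 3
   at [ 640. -257.   80.]
```

send_rows --pt "0.03 -0.25 0 0 0 -0.07 1" --pt "0.05 -0.5 0 0 0 -0.14 1" --pt "0.07 -0.75 0 0 0 -0.21 1" --pt "0.096 -0.919 0 0 0 -0.28 1" --pt "0.096 -0.919 0 0 0 -0.363 1" --pt "0.096 -0.919 0 0 0 -0.363 1"

```text
time: 30.65
tcp_pos: [484.4, -363.4, 100.8]
eef_rot: [-3.075, -0.635, 0.002]
ft_force: [0.2, -0.5, -0.6]
gripper_width: 14.7
finger_force: 25.0
```

send_rows --pt "0.2 -0.25 0 0 0 -0.07 1" --pt "0.4 -0.5 0 0 0 -0.14 1" --pt "0.6 -0.778 0 0 0 -0.21 1" --pt "0.6 -0.778 0 0 0 -0.28 1" --pt "0.6 -0.778 0 0 0 -0.35 1" --pt "0.6 -0.778 0 0 0 -0.382 1"

```text
time: 31.15
tcp_pos: [509.3, -269.7, 101.3]
eef_rot: [-2.754, -1.51, 0.001]
ft_force: [1.0, 0.4, 0.9]
gripper_width: 14.6
finger_force: 25.0
```

send_rows --pt "0.25 -0.1 0 0 0 -0.07 1" --pt "0.5 -0.2 0 0 0 -0.14 1" --pt "0.75 -0.28 0 0 0 -0.21 1" --pt "0.866 -0.318 0 0 0 -0.28 1" --pt "0.866 -0.318 0 0 0 -0.354 1" --pt "0.866 -0.318 0 0 0 -0.354 1"

```text
time: 31.65
tcp_pos: [529.2, -179.5, 101.3]
eef_rot: [-2.234, -2.207, 0.001]
ft_force: [-0.2, -0.7, -0.2]
gripper_width: 14.3
finger_force: 25.0
```

send_rows --pt "0.33 0.05 0 0 0 0 1" --pt "0.65 0.1 0 0 0 0 1" --pt "0.981 0.146 0 0 0 0 1"

```text
time: 31.9
tcp_pos: [545.4, -82.6, 101.6]
eef_rot: [-2.248, -2.194, 0.001]
ft_force: [0.7, -0.1, -0.6]
gripper_width: 14.8
finger_force: 25.0
```

send_rows --pt "0.33 0.05 0 0 0 0 1" --pt "0.65 0.1 0 0 0 0 1" --pt "0.981 0.145 0 0 0 0 1"

```text
time: 32.15
tcp_pos: [561.5, 16.1, 101.7]
eef_rot: [-2.246, -2.196, 0.001]
ft_force: [0.7, 0.8, -0.8]
gripper_width: 14.7
finger_force: 25.0
```

send_rows --pt "0.33 0.05 0 0 0 0 1" --pt "0.65 0.1 0 0 0 0 1" --pt "0.9 0.107 0 0 0 0 1" --pt "0.98 0.107 0 0 0 0 1" --pt "0.98 0.107 0 0 0 0 1" --pt "0.98 0.107 0 0 0 0 1"

```text
time: 32.65
tcp_pos: [573.4, 112.6, 101.6]
eef_rot: [2.24, 2.203, -0.002]
ft_force: [-0.1, 0.1, -0.8]
gripper_width: 14.7
finger_force: 25.0
```

send_rows --pt "0 0 0.3 0 0 0 1" --pt "0 0 0.6 0 0 0 1" --pt "0 0 0.8 0 0 0 1" --pt "0 0 0.9 0 0 0 1" --pt "0 0 0.9 0 0 0 1"

```text
time: 33.07
tcp_pos: [572.0, 111.6, 9.8]
eef_rot: [-2.239, -2.2, 0.005]
ft_force: [-0.3, -0.0, 0.1]
gripper_width: 14.2
finger_force: 25.0
```

send_rows --pt "0 0 0 0 0 0 0.45" --pt "0 0 0 0 0 0 0.45" --pt "0 0 0 0 0 0 0.45" --pt "0 0 0 0 0 0 0.45" --pt "0 0 -0.2 0 0 0 0.45" --pt "0 0 -0.5 0 0 0 0.45" --pt "0 0 -0.9 0 0 0 0.45" --pt "0 0 -0.9 0 0 0 0.45"

```text
time: 33.73
tcp_pos: [579.1, 114.1, 111.3]
eef_rot: [2.23, 2.2, 0.016]
ft_force: [2.1, 1.0, 1.5]
gripper_width: 24.3
finger_force: 0.0
```

send_rows --pt "-0.982 0.274 0 0 0 0 0" --pt "-0.982 0.274 0 0 0 0 0" --pt "-0.982 0.274 0 0 0 0 0" --pt "-0.982 0.274 0 0 0 0 0"

```text
time: 34.07
tcp_pos: [601.2, 11.0, 103.4]
eef_rot: [2.239, 2.199, 0.002]
ft_force: [-0.2, 0.1, -0.4]
gripper_width: 40.5
finger_force: 0.0
```

```bash
python3 - <<'E'
from lib import *
track(snap("top"),"BCG")
E
```

```text
B score 0.34 at home 0.33 shift x,y 1 2
C score 0.20 at home 0.14 shift x,y 0 -38
G score 1.00 at home 1.00 shift x,y 0 0
```

send_rows --pt "-0.947 0.214 0 0 0 0.45 0" --pt "-0.947 0.214 0 0 0 0.45 0" --pt "-0.947 0.214 0 0 0 0.45 0" --pt "-0.947 0.214 0 0 0 0.45 0" --pt "-0.947 0.214 0 0 0 0.45 0" --pt "-0.947 0.214 0 0 0 0.45 0" --pt "-0.947 0.214 0 0 0 0.45 0"

```text
time: 34.7
tcp_pos: [619.6, -78.8, 102.2]
eef_rot: [-2.863, -1.292, -0.001]
ft_force: [-1.1, -0.1, -0.7]
gripper_width: 43.8
finger_force: 0.0
```

send_rows --pt "-0.577 0.707 0 0 0 0.413 0" --pt "-0.577 0.707 0 0 0 0.413 0" --pt "-0.577 0.707 0 0 0 0.413 0" --pt "-0.577 0.707 0 0 0 0.413 0" --pt "-0.577 0.707 0 0 0 0.413 0" --pt "-0.577 0.707 0 0 0 0.413 0" --pt "-0.577 0.707 0 0 0 0.413 0"

```text
time: 35.28
tcp_pos: [634.7, -169.1, 102.1]
eef_rot: [-3.125, -0.322, -0.0]
ft_force: [0.0, -0.9, -0.1]
gripper_width: 43.1
finger_force: 0.0
```

send_rows --pt "-0.125 0.863 0.22 0 0 0.204 0" --pt "-0.125 0.863 0.22 0 0 0.204 0" --pt "-0.125 0.863 0.22 0 0 0.204 0" --pt "-0.125 0.863 0.22 0 0 0.204 0" --pt "-0.125 0.863 0.22 0 0 0.204 0" --pt "-0.125 0.863 0.22 0 0 0.204 0"

```text
time: 35.78
tcp_pos: [639.9, -255.5, 80.3]
eef_rot: [-3.136, 0.179, -0.0]
ft_force: [0.4, -0.6, 0.7]
gripper_width: 43.4
finger_force: 0.0
```

send_rows --pt "0 0 0.3 0 0 0 0" --pt "0 0 0.55 0 0 0 0" --pt "0 0 0.7 0 0 0 0" --pt "0 0 0.78 0 0 0 0" --pt "0 0 0.78 0 0 0 0"

```text
time: 36.2
tcp_pos: [639.2, -255.4, 1.8]
eef_rot: [-3.135, 0.182, 0.003]
ft_force: [1.0, -0.1, -0.2]
gripper_width: 43.4
finger_force: 0.0
```

send_rows --pt "0 0 0 0 0 0 1" --pt "0 0 0 0 0 0 1" --pt "0 0 0 0 0 0 1" --pt "0 0 0 0 0 0 1" --pt "0 0 0 0 0 0 1" --pt "0 0 0 0 0 0 1" --pt "0 0 0 0 0 0 1" --pt "0 0 0 0 0 0 1"

```text
time: 36.87
tcp_pos: [639.7, -257.2, 2.3]
eef_rot: [3.136, -0.187, 0.001]
ft_force: [0.0, 0.3, 0.8]
gripper_width: 14.8
finger_force: 25.0
```

send_rows --pt "0 0 -0.1 0 0 0 1" --pt "0 0 -0.25 0 0 0 1" --pt "0 0 -0.45 0 0 0 1" --pt "0 0 -0.7 0 0 0 1" --pt "0 0 -0.9 0 0 0 1" --pt "0 0 -1 0 0 0 1" --pt "0 0 -1 0 0 0 1"

```text
time: 37.45
tcp_pos: [642.0, -258.4, 107.1]
eef_rot: [3.133, -0.187, 0.011]
ft_force: [0.5, -0.4, 0.6]
gripper_width: 14.2
finger_force: 25.0
```

```bash
python3 - <<'E'
from lib import *
save([640,-257,102],Rt(-.12))
plan([(625,-190,102,.45),(610,-120,102,1.0),(590,-60,102,1.557),(574,13.6,102,1.557),(574,13.6,12,1.557),(574,13.6,102,1.557)])
E
```

```text
[-0.229, -0.647, 0.0, -0.0, -0.0, -0.363] x 5
   at [ 625. -190.  102.]
[0.17, -0.696, 0.0, -0.0, -0.0, -0.35] x 5
   at [ 610. -120.  102.]
[0.396, -0.493, 0.0, -0.0, -0.0, -0.355] x 5
   at [589.9 -60.  102. ]
[0.734, -0.169, 0.0, -0.0, -0.0, 0.0] x 2
   at [574.   13.6 102. ]
[-0.0, -0.0, 0.9, -0.0, -0.0, 0.0] x 3
   at [574.   13.6  12. ]
[-0.0, -0.0, -0.9, -0.0, -0.0, 0.0] x 3
   at [574.   13.6 102. ]
```

send_rows --pt "-0.06 -0.2 0 0 0 -0.07 1" --pt "-0.12 -0.4 0 0 0 -0.14 1" --pt "-0.229 -0.647 0 0 0 -0.21 1" --pt "-0.229 -0.647 0 0 0 -0.28 1" --pt "-0.229 -0.647 0 0 0 -0.363 1" --pt "-0.229 -0.647 0 0 0 -0.363 1"

```text
time: 37.95
tcp_pos: [623.7, -189.2, 100.8]
eef_rot: [-3.059, -0.71, 0.003]
ft_force: [-0.0, -1.0, 0.5]
gripper_width: 14.8
finger_force: 25.0
```

send_rows --pt "0.05 -0.2 0 0 0 -0.07 1" --pt "0.1 -0.4 0 0 0 -0.14 1" --pt "0.17 -0.696 0 0 0 -0.21 1" --pt "0.17 -0.696 0 0 0 -0.28 1" --pt "0.17 -0.696 0 0 0 -0.35 1" --pt "0.17 -0.696 0 0 0 -0.35 1"

```text
time: 38.45
tcp_pos: [609.0, -119.6, 101.3]
eef_rot: [-2.755, -1.508, 0.001]
ft_force: [0.6, -0.7, 0.2]
gripper_width: 14.2
finger_force: 25.0
```

send_rows --pt "0.13 -0.16 0 0 0 -0.07 1" --pt "0.26 -0.32 0 0 0 -0.14 1" --pt "0.396 -0.493 0 0 0 -0.21 1" --pt "0.396 -0.493 0 0 0 -0.28 1" --pt "0.396 -0.493 0 0 0 -0.355 1" --pt "0.396 -0.493 0 0 0 -0.355 1"

```text
time: 38.95
tcp_pos: [589.1, -60.1, 101.6]
eef_rot: [-2.236, -2.206, 0.001]
ft_force: [-0.8, 0.0, -0.2]
gripper_width: 14.3
finger_force: 25.0
```

send_rows --pt "0.3 -0.06 0 0 0 0 1" --pt "0.6 -0.13 0 0 0 0 1" --pt "0.734 -0.169 0 0 0 0 1" --pt "0.734 -0.169 0 0 0 0 1" --pt "0.734 -0.169 0 0 0 0 1"

```text
time: 39.37
tcp_pos: [573.4, 13.4, 101.9]
eef_rot: [2.238, 2.204, -0.001]
ft_force: [0.5, -0.9, 0.4]
gripper_width: 14.7
finger_force: 25.0
```

send_rows --pt "0 0 0.3 0 0 0 1" --pt "0 0 0.6 0 0 0 1" --pt "0 0 0.8 0 0 0 1" --pt "0 0 0.9 0 0 0 1" --pt "0 0 0.9 0 0 0 1"

```text
time: 39.78
tcp_pos: [572.4, 12.3, 9.9]
eef_rot: [-2.237, -2.202, 0.003]
ft_force: [0.3, -0.5, -0.3]
gripper_width: 14.4
finger_force: 25.0
```

send_rows --pt "0 0 0 0 0 0 0.45" --pt "0 0 0 0 0 0 0.45" --pt "0 0 0 0 0 0 0.45" --pt "0 0 0 0 0 0 0.45" --pt "0 0 -0.2 0 0 0 0.45" --pt "0 0 -0.5 0 0 0 0.45" --pt "0 0 -0.9 0 0 0 0.45" --pt "0 0 -0.9 0 0 0 0.45"

```text
time: 40.45
tcp_pos: [579.1, 13.0, 111.2]
eef_rot: [2.227, 2.2, 0.014]
ft_force: [2.2, -0.1, 1.3]
gripper_width: 23.7
finger_force: 0.0
```

```bash
python3 - <<'E'
from lib import *
plan([(500,330,150,1.6999)])
E
```

```text
[0.788, -0.195, -0.12, -0.0, -0.0, -0.091] x 3
[0.808, -0.081, -0.12, -0.0, -0.0, 0.0] x 3
[0.809, -0.081, -0.12, -0.0, -0.0, 0.0] x 3
[0.808, -0.082, -0.12, -0.0, -0.0, 0.0] x 3
   at [500. 330. 150.]
```

send_rows --pt "0.788 -0.195 -0.12 0 0 -0.091 -0.2" --pt "0.788 -0.195 -0.12 0 0 -0.091 -0.2" --pt "0.788 -0.195 -0.12 0 0 -0.091 -0.2"

```text
time: 40.7
tcp_pos: [554.5, 97.9, 116.3]
eef_rot: [2.067, 2.366, 0.006]
ft_force: [0.4, -0.3, -0.0]
gripper_width: 37.0
finger_force: 0.0
```

send_rows --pt "0.808 -0.081 -0.12 0 0 0 -0.2" --pt "0.808 -0.081 -0.12 0 0 0 -0.2" --pt "0.808 -0.081 -0.12 0 0 0 -0.2"

```text
time: 40.95
tcp_pos: [535.7, 177.5, 128.1]
eef_rot: [-2.067, -2.366, -0.007]
ft_force: [-0.3, 0.5, 0.9]
gripper_width: 50.4
finger_force: 0.0
```

send_rows --pt "0.809 -0.081 -0.12 0 0 0 -0.2" --pt "0.809 -0.081 -0.12 0 0 0 -0.2" --pt "0.809 -0.081 -0.12 0 0 0 -0.2"

```text
time: 41.2
tcp_pos: [517.1, 256.6, 140.2]
eef_rot: [-2.067, -2.365, -0.008]
ft_force: [0.2, -0.4, -0.1]
gripper_width: 51.8
finger_force: 0.0
```

send_rows --pt "0.808 -0.082 -0.12 0 0 0 -0.2" --pt "0.808 -0.082 -0.12 0 0 0 -0.2" --pt "0.808 -0.082 -0.12 0 0 0 -0.2" --pt "0.808 -0.082 -0.12 0 0 0 -0.2" --pt "0.808 -0.082 -0.12 0 0 0 -0.2"

```text
time: 41.62
tcp_pos: [499.3, 329.3, 150.1]
eef_rot: [2.07, 2.362, -0.0]
ft_force: [0.2, -0.1, -0.4]
gripper_width: 52.1
finger_force: 0.0
```

```bash
python3 - <<'E'
from lib import *
d=snap("top"); cv2.imwrite("pics/raw2.png",d["pixels"])
a=rectify(d,430,690,-80,210,60,2.0)
s=snap("scene"); b=cv2.resize(s["pixels"][195:263,225:290],None,fx=3.2,fy=3.2,interpolation=cv2.INTER_CUBIC)
o=np.zeros((520,800,3),np.uint8); o[:a.shape[0],:a.shape[1]]=a[:520]; o[:b.shape[0],a.shape[1]:a.shape[1]+b.shape[1]]=b[:,:800-a.shape[1]]
cv2.imwrite("pics/p5.png",o)
E
```

```text
(no output)
```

View pics/p5.png

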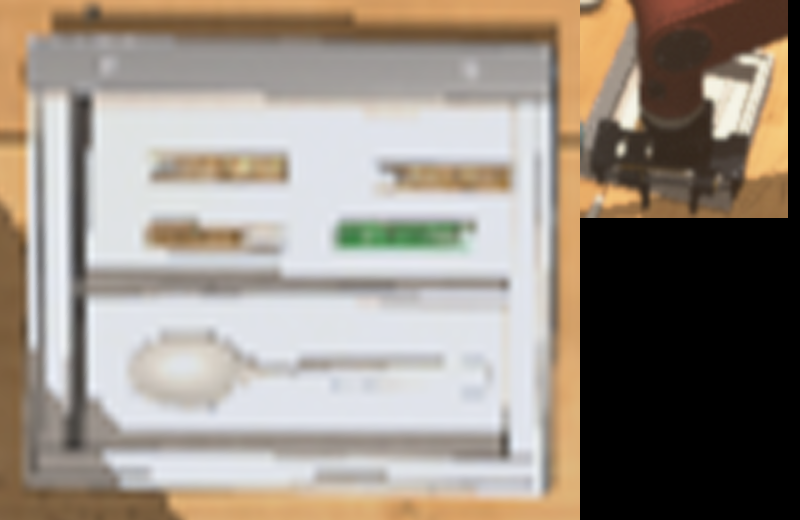

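```bash
python3 - <<'E'
from lib import *
d=snap("top")
E=d["extrinsics"]; print("cam",(-E[:3,:3].T@E[:3,3]).round())
d["pixels"]=cv2.imread("pics/raw2.png")
def prof(z,ax,x0,x1,y0,y1):
    im=cv2.cvtColor(rectify(d,x0,x1,y0,y1,z,1),cv2.COLOR_BGR2GRAY).astype(float)
    return im.mean(0) if ax=='y' else im.mean(1)
def show(n,z,ax,r):
    p=prof(z,ax,*r); hi=r[3] if ax=='y' else r[1]
    print(n,'from',hi,'down:',p.astype(int).tolist())
show('left z60','60' and 60,'y',(560,620,160,205))
show('right z60',60,'y',(480,620,-75,-35))
show('near z60',60,'x',(432,475,-30,120))
show('lip edge z70',70,'x',(630,685,-30,150))
show('lip left z70',70,'y',(645,665,180,205))
show('lip right z70',70,'y',(645,665,-80,-55))
E
```

```text
cam [ 473. -146. 1710.]
left z60 from 205 down: [149, 152, 154, 156, 153, 151, 152, 163, 183, 205, 219, 216, 193, 161, 134, 126, 140, 168, 198, 221, 230, 230, 227, 226, 231, 238, 238, 226, 203, 175, 145, 114, 87, 69, 60, 63, 80, 107, 140, 173, 198, 210, 216, 221, 227]
right z60 from -35 down: [211, 212, 212, 212, 211, 209, 207, 206, 208, 210, 213, 217, 220, 222, 224, 225, 226, 228, 229, 228, 224, 218, 211, 204, 199, 202, 207, 208, 199, 180, 157, 138, 127, 129, 141, 155, 166, 172, 174, 174]
near z60 from 475 down: [190, 177, 165, 155, 147, 142, 142, 145, 150, 155, 160, 167, 177, 188, 198, 206, 214, 220, 221, 220, 218, 216, 213, 209, 205, 202, 200, 199, 197, 194, 192, 191, 188, 186, 185, 183, 181, 178, 175, 173, 172, 171, 171]
lip edge z70 from 685 down: [163, 158, 151, 141, 132, 123, 115, 106, 100, 97, 96, 96, 96, 98, 102, 108, 115, 122, 129, 136, 142, 146, 148, 151, 153, 154, 154, 154, 154, 155, 155, 156, 157, 157, 157, 157, 157, 156, 156, 158, 161, 164, 167, 172, 179, 185, 191, 198, 206, 211, 215, 218, 222, 224, 225]
lip left z70 from 205 down: [164, 165, 166, 167, 165, 160, 154, 148, 145, 144, 147, 151, 154, 154, 153, 151, 150, 149, 149, 150, 150, 150, 151, 151, 151]
lip right z70 from -55 down: [158, 158, 158, 158, 158, 159, 163, 165, 162, 149, 130, 111, 99, 101, 114, 134, 154, 168, 173, 173, 172, 173, 174, 173, 172]
```

```bash
python3 - <<'E'
from lib import *
plan([(490,411,80,1.6999),(490,411,12,1.6999)])
E
```

```text
[0.816, 0.006, 0.7, -0.0, -0.0, 0.0] x 3
   at [490. 411.  80.]
[0.0, -0.0, 0.68, -0.0, -0.0, 0.0] x 2
   at [490. 411.  12.]
```

send_rows --pt "0.816 0.006 0.7 0 0 0 -0.25" --pt "0.816 0.006 0.7 0 0 0 -0.25" --pt "0.816 0.006 0.7 0 0 0 -0.25" --pt "0.816 0.006 0.7 0 0 0 -0.25" --pt "0.816 0.006 0.7 0 0 0 -0.25"

```text
time: 42.18
tcp_pos: [488.4, 409.7, 78.2]
eef_rot: [-2.071, -2.361, 0.005]
ft_force: [-0.2, 0.6, -0.1]
gripper_width: 54.6
finger_force: 0.0
```

send_rows --pt "0 0 0.2 0 0 0 -0.25" --pt "0 0 0.4 0 0 0 -0.25" --pt "0 0 0.55 0 0 0 -0.25" --pt "0 0 0.64 0 0 0 -0.25" --pt "0 0 0.68 0 0 0 -0.25" --pt "0 0 0.68 0 0 0 -0.25" --pt "0 0 0.68 0 0 0 -0.25"

```text
time: 42.77
tcp_pos: [489.8, 410.8, 12.9]
eef_rot: [2.072, 2.361, 0.001]
ft_force: [0.4, 0.2, 0.9]
gripper_width: 54.5
finger_force: 0.0
```

send_rows --pt "0 0 0 0 0 0 1" --pt "0 0 0 0 0 0 1" --pt "0 0 0 0 0 0 1" --pt "0 0 0 0 0 0 1" --pt "0 0 0 0 0 0 1" --pt "0 0 0 0 0 0 1" --pt "0 0 0 0 0 0 1" --pt "0 0 0 0 0 0 1" --grip_force 45

```text
time: 43.43
tcp_pos: [489.5, 411.0, 12.5]
eef_rot: [2.072, 2.361, 0.001]
ft_force: [0.3, 0.8, 2.7]
gripper_width: 29.4
finger_force: 45.0
```

send_rows --pt "0 0 -0.05 0 0 0 1" --pt "0 0 -0.1 0 0 0 1" --pt "0 0 -0.2 0 0 0 1" --pt "0 0 -0.3 0 0 0 1" --pt "0 0 -0.3 0 0 0 1" --pt "0 0 -0.3 0 0 0 1"

```text
time: 43.93
tcp_pos: [490.0, 411.4, 43.6]
eef_rot: [2.071, 2.361, 0.004]
ft_force: [0.7, -0.7, -3.5]
gripper_width: 29.6
finger_force: 45.0
```

```bash
cat >> lib.py <<'E'
BOX=[555.3,66.5,-0.009]
def cov(ex,ez,th,by=0,h=12.3,box=None):
    """TCP waypoint for tongue-edge mid at box (ex,by,ez), tilt th"""
    cx,cy,b=box or BOX
    x=ex-102.5*np.cos(th)-2.5*np.sin(th)+h*np.sin(th); z=ez+102.5*np.sin(th)-2.5*np.cos(th)+h*np.cos(th)
    return (cx+x*np.cos(b)-by*np.sin(b),cy+x*np.sin(b)+by*np.cos(b),z,np.pi/2+b,th)
E
python3 - <<'E'
from lib import *
save([490,411,42],Rt(1.6999))
p=cov(70,75,.15)
plan([(490,411,122,1.6999),(p[0],p[1],122,p[3],0),(p[0],p[1],122,p[3],.15),p])
E
```

```text
[-0.0, 0.0, -0.8, 0.0, 0.0, 0.0] x 2
   at [490. 411. 122.]
[-0.865, -0.023, 0.0, 0.0, 0.0, 0.088] x 3
[-0.86, 0.096, 0.0, 0.0, 0.0, -0.0] x 3
[-0.86, 0.097, 0.0, 0.0, 0.0, -0.0] x 3
[-0.859, 0.096, 0.0, 0.0, 0.0, -0.0] x 3
   at [525.4  66.8 122. ]
[-0.0, 0.0, 0.0, 0.095, -0.001, -0.0] x 2
   at [525.4  66.8 122. ]
[0.0, 0.033, 0.217, 0.0, 0.0, -0.0] x 1
   at [525.4  66.7 100.1]
```

Move slowly (the board is heavy in inertia).

send_rows --pt "0 0 -0.15 0 0 0 1" --pt "0 0 -0.35 0 0 0 1" --pt "0 0 -0.55 0 0 0 1" --pt "0 0 -0.7 0 0 0 1" --pt "0 0 -0.8 0 0 0 1" --pt "0 0 -0.8 0 0 0 1"

```text
time: 44.43
tcp_pos: [490.5, 411.7, 124.8]
eef_rot: [2.071, 2.361, 0.007]
ft_force: [1.5, 1.3, -2.6]
gripper_width: 29.0
finger_force: 45.0
```

send_rows --pt "-0.1 0 0 0 0 0.02 1" --pt "-0.25 -0.005 0 0 0 0.04 1" --pt "-0.4 -0.01 0 0 0 0.06 1" --pt "-0.55 -0.015 0 0 0 0.08 1" --pt "-0.7 -0.02 0 0 0 0.088 1" --pt "-0.865 -0.023 0 0 0 0.088 1"

```text
time: 44.93
tcp_pos: [497.9, 322.5, 121.4]
eef_rot: [-2.232, -2.21, 0.002]
ft_force: [-0.3, 0.3, -2.7]
gripper_width: 30.3
finger_force: 45.0
```

send_rows --pt "-0.17 0.02 0 0 0 0 1" --pt "-0.34 0.04 0 0 0 0 1" --pt "-0.52 0.06 0 0 0 0 1" --pt "-0.69 0.08 0 0 0 0 1" --pt "-0.86 0.096 0 0 0 0 1"

```text
time: 45.35
tcp_pos: [506.9, 236.2, 121.7]
eef_rot: [-2.232, -2.211, 0.001]
ft_force: [0.2, 0.8, -2.6]
gripper_width: 29.6
finger_force: 45.0
```

send_rows --pt "-0.17 0.02 0 0 0 0 1" --pt "-0.34 0.04 0 0 0 0 1" --pt "-0.52 0.06 0 0 0 0 1" --pt "-0.69 0.08 0 0 0 0 1" --pt "-0.86 0.097 0 0 0 0 1"

```text
time: 45.77
tcp_pos: [515.7, 150.2, 121.8]
eef_rot: [-2.232, -2.211, 0.0]
ft_force: [0.4, -0.9, -2.4]
gripper_width: 29.6
finger_force: 45.0
```

send_rows --pt "-0.17 0.02 0 0 0 0 1" --pt "-0.34 0.04 0 0 0 0 1" --pt "-0.52 0.06 0 0 0 0 1" --pt "-0.69 0.08 0 0 0 0 1" --pt "-0.8 0.09 0 0 0 0 1" --pt "-0.859 0.096 0 0 0 0 1" --pt "-0.859 0.096 0 0 0 0 1"

```text
time: 46.35
tcp_pos: [524.9, 65.0, 122.0]
eef_rot: [2.233, 2.21, -0.0]
ft_force: [0.2, -0.4, -2.7]
gripper_width: 29.6
finger_force: 45.0
```

send_rows --pt "0 0 0 0.03 0 0 1" --pt "0 0 0 0.06 0 0 1" --pt "0 0 0 0.095 -0.001 0 1" --pt "0 0 0 0.095 -0.001 0 1" --pt "0 0 0 0.095 -0.001 0 1"

```text
time: 46.77
tcp_pos: [525.3, 67.2, 121.5]
eef_rot: [-2.152, -2.137, 0.161]
ft_force: [-0.5, 0.1, -2.7]
gripper_width: 29.5
finger_force: 45.0
```

```bash
python3 - <<'E'
from lib import *
s=manip.sense(); r=R.from_rotvec(s['eef_rot']); print(s['tcp_pos'].round(1),r.as_matrix().round(3).tolist(),s['gripper_width'],s['finger_force'])
d=snap("top"); cv2.imwrite("pics/raw3.png",d["pixels"])
e=snap("scene")
a=rectify(d,400,690,-90,220,100,1.7)
b=cv2.resize(e["pixels"][185:275,220:300],None,fx=3.2,fy=3.2,interpolation=cv2.INTER_CUBIC)
o=np.zeros((500,800,3),np.uint8); o[:a.shape[0],:a.shape[1]]=a[:500]; w=min(b.shape[1],800-a.shape[1]); o[:b.shape[0],a.shape[1]:a.shape[1]+w]=b[:,:w]
cv2.imwrite("pics/p6.png",o)
E
```

```text
[525.3  67.2 121.5] [[0.007, 0.989, -0.148], [1.0, -0.007, -0.0], [-0.001, -0.148, -0.989]] 29.492613069584674 44.99754502438009
```

View pics/p6.png

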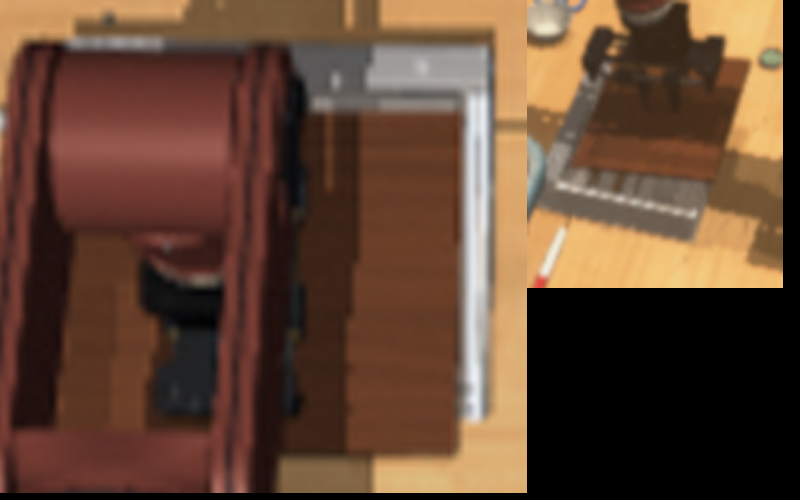

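```bash
python3 - <<'E'
from lib import *
d=snap("top"); d["pixels"]=cv2.imread("pics/raw3.png")
g=cv2.cvtColor(d["pixels"],cv2.COLOR_BGR2LAB).astype(np.float32)
r=d["pixels"].astype(np.float32)
ys=np.arange(-35,-75,-1.0)
def prof(xs,zf):
    X,Y=np.meshgrid(xs,ys,indexing='ij'); Z=zf(X)
    m=proj(d,np.stack([X,Y,Z],-1)).reshape(*X.shape,2).astype(np.float32)
    return cv2.remap(r[...,0],m[...,0],m[...,1],cv2.INTER_LINEAR).mean(0)
zt=lambda X:121.5-3.3*.989-(X-525.8)*.149
for lo,hi in((440,500),(520,570),(570,600)): print(lo,prof(np.arange(lo,hi,4.),zt).astype(int).tolist())
# lip right edge & rim on the box with z60 (blue channel)
print('rim60',prof(np.arange(500,600,4.),lambda X:0*X+60).astype(int).tolist())
E
```

```text
440 [39, 39, 39, 40, 40, 40, 39, 39, 39, 40, 40, 40, 43, 48, 54, 59, 72, 88, 105, 121, 141, 162, 183, 204, 206, 205, 204, 204, 190, 173, 157, 140, 131, 122, 113, 106, 108, 111, 113, 115]
520 [40, 40, 40, 40, 40, 40, 40, 40, 40, 40, 40, 40, 42, 44, 46, 53, 73, 94, 115, 136, 161, 185, 209, 223, 218, 214, 209, 206, 205, 204, 202, 189, 165, 140, 116, 104, 103, 102, 101, 101]
570 [38, 38, 38, 38, 38, 38, 38, 38, 38, 38, 38, 38, 38, 38, 38, 51, 74, 96, 118, 142, 166, 190, 215, 217, 207, 197, 188, 191, 201, 211, 221, 205, 180, 154, 128, 119, 115, 110, 105, 106]
rim60 [39, 39, 39, 39, 39, 39, 39, 39, 40, 42, 44, 46, 58, 78, 98, 118, 141, 164, 187, 211, 222, 215, 209, 202, 198, 199, 200, 200, 195, 173, 151, 129, 110, 109, 107, 105, 103, 105, 106, 107]
```

```bash
python3 - <<'E'
from lib import *
save([525.4,66.8,122],Rt(np.pi/2-.009,.15))
plan([cov(74,75,.15),cov(74,56,.15),cov(101,55.5,.15)])
E
```

```text
[-0.0, 0.073, 0.211, 0.0, 0.0, -0.0] x 1
   at [529.5  66.7 100. ]
[0.0, 0.028, 0.188, 0.0, 0.0, -0.0] x 1
   at [529.4  66.7  81. ]
[0.0, 0.268, -0.035, 0.0, 0.0, -0.0] x 1
   at [556.4  66.5  80.5]
```

send_rows --pt "0 0.035 0.1 0 0 0 1" --pt "0 0.073 0.211 0 0 0 1" --pt "0 0.073 0.211 0 0 0 1" --pt "0 0.073 0.211 0 0 0 1"

```text
time: 47.25
tcp_pos: [527.8, 66.5, 98.5]
eef_rot: [-2.151, -2.134, 0.164]
ft_force: [0.6, -0.1, -2.4]
gripper_width: 29.6
finger_force: 45.0
```

send_rows --pt "0 0.014 0.09 0 0 0 1" --pt "0 0.028 0.15 0 0 0 1" --pt "0 0.028 0.188 0 0 0 1" --pt "0 0.028 0.188 0 0 0 1" --pt "0 0.028 0.188 0 0 0 1"

```text
time: 47.67
tcp_pos: [528.7, 66.5, 80.6]
eef_rot: [-2.152, -2.135, 0.162]
ft_force: [-0.2, -0.4, -3.4]
gripper_width: 29.5
finger_force: 45.0
```

send_rows --pt "0 0.03 -0.004 0 0 0 1" --pt "0 0.06 -0.008 0 0 0 1" --pt "0 0.1 -0.013 0 0 0 1" --pt "0 0.13 -0.017 0 0 0 1" --pt "0 0.13 -0.017 0 0 0 1" --pt "0 0.13 -0.017 0 0 0 1"

```text
time: 48.17
tcp_pos: [542.5, 66.3, 80.9]
eef_rot: [-2.153, -2.136, 0.161]
ft_force: [0.2, 0.0, -3.7]
gripper_width: 29.6
finger_force: 45.0
```

send_rows --pt "0 0.03 -0.004 0 0 0 1" --pt "0 0.06 -0.008 0 0 0 1" --pt "0 0.1 -0.013 0 0 0 1" --pt "0 0.138 -0.018 0 0 0 1" --pt "0 0.138 -0.018 0 0 0 1" --pt "0 0.138 -0.018 0 0 0 1"

```text
time: 48.67
tcp_pos: [556.3, 66.2, 80.5]
eef_rot: [-2.153, -2.136, 0.161]
ft_force: [-0.1, -0.2, -3.0]
gripper_width: 29.5
finger_force: 45.0
```

```bash
python3 - <<'E'
from lib import *
s=manip.sense(); print(s['tcp_pos'],s['ft_force'],s['ft_torque'])
plan([cov(101.5,54.5,.12),cov(102,53.5,.08),cov(102.3,53,.04),cov(102.5,52.7,0.0)])
E
```

```text
[556.3286011   66.22047922  80.51733245] [-0.08470489 -0.18880036 -3.02014421] [-0.03898985 -0.28271597  0.01924033]
[0.0, 0.004, 0.04, -0.019, 0.0, -0.0] x 1
   at [556.2  66.5  76.5]
[0.0, 0.003, 0.05, -0.026, 0.0, 0.0] x 1
   at [555.9  66.5  71.5]
[0.0, -0.0, 0.046, -0.025, 0.001, 0.0] x 1
   at [555.6  66.5  66.9]
[0.0, -0.001, 0.044, -0.025, -0.0, 0.0] x 1
   at [555.3  66.5  62.5]
```

send_rows --pt "0 0 0 0 0 0 1" --pt "0 0.002 0.02 -0.01 0 0 1" --pt "0 0.004 0.04 -0.019 0 0 1" --pt "0 0.004 0.04 -0.019 0 0 1" --pt "0 0.004 0.04 -0.019 0 0 1"

```text
time: 49.08
tcp_pos: [555.2, 66.3, 76.3]
eef_rot: [-2.168, -2.152, 0.131]
ft_force: [0.3, -0.4, -3.7]
gripper_width: 29.7
finger_force: 45.0
```

send_rows --pt "0 0.002 0.025 -0.013 0 0 1" --pt "0 0.003 0.05 -0.026 0 0 1" --pt "0 0.003 0.05 -0.026 0 0 1" --pt "0 0.003 0.05 -0.026 0 0 1"

```text
time: 49.42
tcp_pos: [555.2, 66.3, 71.6]
eef_rot: [-2.19, -2.173, 0.088]
ft_force: [-0.6, 0.6, -2.9]
gripper_width: 29.9
finger_force: 45.0
```

send_rows --pt "0 0 0.023 -0.013 0 0 1" --pt "0 0 0.046 -0.025 0.001 0 1" --pt "0 0 0.046 -0.025 0.001 0 1" --pt "0 0 0.046 -0.025 0.001 0 1"

```text
time: 49.75
tcp_pos: [555.1, 66.2, 67.2]
eef_rot: [-2.21, -2.193, 0.044]
ft_force: [0.3, 0.4, -3.3]
gripper_width: 29.8
finger_force: 45.0
```

send_rows --pt "0 0 0.02 -0.012 0 0 1" --pt "0 -0.001 0.044 -0.025 0 0 1" --pt "0 -0.001 0.044 -0.025 0 0 1" --pt "0 -0.001 0.044 -0.025 0 0 1"

```text
time: 50.08
tcp_pos: [555.1, 66.3, 62.9]
eef_rot: [-2.23, -2.212, 0.001]
ft_force: [0.7, 0.3, -2.4]
gripper_width: 29.5
finger_force: 45.0
```

```bash
python3 - <<'E'
from lib import *
s=manip.sense(); print(s['tcp_pos'],s['ft_force'],s['ft_torque'],s['gripper_width'],s['eef_rot'])
E
```

```text
[555.0817841   66.25195474  62.93733178] [ 0.65823545  0.2612549  -2.44906478] [-0.00602078 -0.15504121 -0.0262948 ] 29.522924274397255 [-2.22978017e+00 -2.21246693e+00  6.85718348e-04]
```

send_rows --pt "0 0 0.008 0 0 0 1" --pt "0 0 0.015 0 0 0 1" --pt "0 0 0.015 0 0 0 1" --pt "0 0 0.015 0 0 0 1"

```text
time: 50.42
tcp_pos: [555.3, 66.3, 62.5]
eef_rot: [-2.23, -2.213, 0.001]
ft_force: [-4.9, -0.2, 6.1]
gripper_width: 29.4
finger_force: 45.0
```

send_rows --pt "0 0 0 0 0 0 0.1" --pt "0 0 0 0 0 0 -0.1" --pt "0 0 0 0 0 0 -0.2" --pt "0 0 0 0 0 0 -0.2" --pt "0 0 0 0 0 0 -0.2" --pt "0 0 0 0 0 0 -0.2"

```text
time: 50.92
tcp_pos: [555.0, 66.2, 61.0]
eef_rot: [-2.23, -2.213, 0.0]
ft_force: [-0.5, -0.4, 0.5]
gripper_width: 51.4
finger_force: 0.0
```

send_rows --pt "0 0 -0.15 0 0 0 -0.2" --pt "0 0 -0.4 0 0 0 -0.2" --pt "0 0 -0.7 0 0 0 -0.2" --pt "0 0 -1 0 0 0 -0.2" --pt "0 0 -1 0 0 0 -0.2"

```text
time: 51.33
tcp_pos: [559.1, 66.2, 168.1]
eef_rot: [2.224, 2.207, 0.012]
ft_force: [1.6, -0.3, 1.0]
gripper_width: 52.1
finger_force: 0.0
```

send_rows --pt "-1 0 0 0 0 0 -0.2" --pt "-1 0 0 0 0 0 -0.2" --pt "-1 0 0 0 0 0 -0.2"

```text
time: 51.58
tcp_pos: [554.2, -37.2, 161.2]
eef_rot: [2.229, 2.211, -0.002]
ft_force: [0.7, -0.2, -0.0]
gripper_width: 52.1
finger_force: 0.0
```

send_rows --pt "-1 0 0 0 0 0 -0.2" --pt "-1 0 0 0 0 0 -0.2" --pt "-1 0 0 0 0 0 -0.2"

```text
time: 51.83
tcp_pos: [553.0, -138.2, 160.9]
eef_rot: [2.231, 2.209, -0.002]
ft_force: [-0.3, -0.4, -0.6]
gripper_width: 52.3
finger_force: 0.0
```

send_rows --pt "-1 0 0 0 0 0 -0.2" --pt "-1 0 0 0 0 0 -0.2" --pt "-1 0 0 0 0 0 -0.2" --pt "-1 0 0 0 0 0 -0.2" --pt "-1 0 0 0 0 0 -0.2"

```text
time: 52.25
tcp_pos: [552.2, -234.1, 160.4]
eef_rot: [-2.232, -2.209, -0.0]
ft_force: [0.3, -0.2, -0.8]
gripper_width: 52.1
finger_force: 0.0
```

```bash
python3 - <<'E'
from lib import *
d=snap("top"); e=snap("scene")
a=rectify(d,430,690,-80,210,60,1.6)
b=cv2.resize(e["pixels"][195:263,220:295],None,fx=4.4,fy=4.4,interpolation=cv2.INTER_CUBIC)
o=np.zeros((420,800,3),np.uint8); o[:a.shape[0],:a.shape[1]]=a; o[:b.shape[0],a.shape[1]:a.shape[1]+b.shape[1]]=b
cv2.imwrite("pics/p7.png",o)
E
```

```text
(no output)
```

View pics/p7.png

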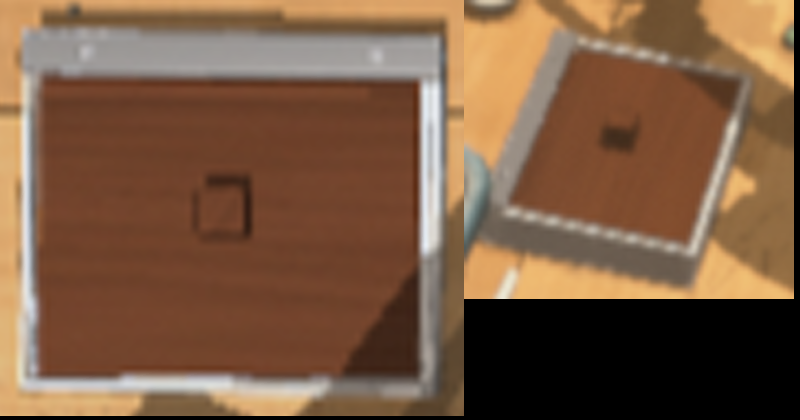

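```bash
python3 -c "
from station import manip
print(manip.finish_job())"
```

```text
the job is handed in; nothing more can be done
None
```

I packed the one steel spoon and all four pegs, green one included, into their bays and hooked the cover down into its recess; the job is handed in at about 52 s, but the judge gave no verdict. The teal spoon, candle, marker and bowl were left alone.

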